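Put the head back on the curved-arm reading lamp

ROBOT

A 7-joint arm with a two-finger parallel gripper is mounted at the origin on the work surface. World frame = base frame: x ahead of the robot, y to its left, z up, the work surface at z = 0. Lengths are in m, angles in rad, forces in N, time in s.
With the tool pointing down it reaches from about 0.35 to 0.9 m from the base axis. Payload 8.1 kg.
Tool frame: the origin (TCP) lies midway between the tips of the shut fingers; the grasp point (between the pads) lies 19 mm behind it; z points along the fingers, y is the line along which they close (so a half turn about z gives the same grasp; the last joint's range is limited). The gripper opens to 92 mm and grips with 3 to 60 N. Pads are 19 mm wide; open, the fingers measure 130 mm over their backs; the gripper's body (75 mm by 190 mm) begins 47 mm behind the grasp point.
Start: joints at [1.165, 0.434, 0.025, 1.573, -0.012, 1.134, -0.075], TCP at [0.186, -0.597, 0.227] pointing down, gripper open.
Joint ranges: [-2.62, 2.62], [-0.44, 2.09], [-1.27, 1.32], [0.08, 2.57], [-1.32, 4.46], [0.12, 2], [-2.74, 2.74]. Speed limits (rad/s): [2.22, 2.22, 3.01, 3.01, 3.14, 3.14, 3.14].

INTERFACE

Orientations are given as a rotation vector (axis times angle).
In Python, from cell import arm gives the robot as it stands.
- The arm moves only by the tool move_arm, never from a script. Its argument "motion" is a list of rows, each an object of numbers: "tx", "ty", "tz": the shift along the tool's x, y, z normalised to -1 to 1, where 1 is 1000 mm; "twist": the turn about the tool's z normalised to -1 to 1, where 1 is pi/2 rad. In form: [{"tx": .., "ty": .., "tz": .., "twist": ..}, ...]. A call has 1 to 12 rows; each row shifts and turns the commanded pose from where the row before left it, along the tool's axes as they then stand; what a row does not reach is not made up. A row lasts 1/10 s, in which the tool goes at most 50 mm and 8.59 degrees, less where a joint would pass 70% of its speed; a pose out of reach is approached as far as the arm can. A call with a number of a shift or a turn outside -1 to 1 is refused whole. A call with a gripper value outside its range is refused whole. "gripper" is the gripper's target within -1 to 1 (shut at 1, half-way at 0, fully open at -1), set as the call begins (left out, the last holds). The fingers move at their own pace and stop on an object; "squeeze" is the grip in N (left out, the last holds). Time passes only in rows, so rows that do not move let the fingers close. It gives the time, the measured TCP pose, the force, the opening and the grip force at its end, in the units of the state.
- arm.observe(): the state, without advancing time (a new reading comes with each control period).
- arm.get_image(name): name is "scene" or "top"; returns the picture (420x560x3 uint8, red, green, blue); there is no depth.
- arm.calibration(name): a dict with "K" (3x3 intrinsics, pixels), "T" (4x4, takes a point from camera to world coordinates). Camera axes: x right, y down, z forward; pixel columns grow to the right and rows downward; lengths in m; the calibration is good to about 2 mm. A picture is of the moment at which its call begins. calibration takes no time and is no camera call.
- arm.sign_off(): hands the job in; it is judged then, once.
Trained networks look in the newest picture that a camera, given by its name, has taken for a name from the list of things; names that differ only in an ending like _2 or _b are one class to them, and where a whole thing is asked for, a point or a joint stands for the part that bears it (a point fixed in the world has none). Each returns a list of dicts, best first, with "conf" (0 to 1); they miss things now and then, are a little off and sometimes report something else, mostly with a low value. They report only what shows in the picture. A call takes as long as a camera call. They do not tell look-alikes from the thing itself.
- arm.look_for(camera, query): "point" ([column, row] as shares, 0 to 1, of the picture: columns of its width, rows of its height, amid what is visible of it).
- arm.regions_of(camera, query): "region" (420x560 bool, what is visible of it) and "point" ([column, row] as shares, 0 to 1, of the picture: columns of its width, rows of its height, amid what is visible of it).
- arm.place_of(camera, query): "point" ([column, row] as shares, 0 to 1, of the picture: columns of its width, rows of its height: a listed point, or the origin of a listed thing).
The state is a dict: "clock": time; "joints": joint angles; "dq": joint speeds; "joint_efforts": joint torques, N m; "position": TCP position; "ee_rot": TCP orientation; "force": force on the tool from outside, world axes, zero at the start; "ft_torque": the same for the moment, N m; "width": opening from 0.0 (shut) to 1.0 (fully open); "gripper_force": force on a finger pad.
Only numpy, scipy, OpenCV 4.12 (cv2) and the standard library are available. Lean on these libraries where they do the work, as an engineer would, in place of code of your own. Each camera call takes 0.05 s, during which the arm holds its last target. There are 200 camera calls.

TASK

The cordless reading lamp's head was taken off to charge and stands on the table. Put it back on the lamp: thread its sleeve over the free end of the curved arm and slide it all round the bend, turning it with the arm, until it is fully home against the stop collar near the post and the spring catch has dropped behind it, and let go. Go gently by feel, never forcing the sleeve against the arm or the collar (about 12 N at most), and leave the other things on the table where they are.

Things in the scene. Friction and masses are not known exactly. Their poses are not given: they have to be found in the camera images.
- lamp: headless lamp: dark fixed base (150 mm across, 18 thick), post 16 mm thick, on it a brass ball joint (33 mm) with the curved dark steel arm, a bar 10 mm thick, free end rounded. Origin: under the post on the table; z up, x where the arm leaves the post. Drawn centre line at z 220 mm: along x to x=85, quarter circle (radius 110 about x=85, y=-110) to (195,-110), straight along -y to the end at y=-135
- ball (a point): centre of the stiff ball joint on the post (lamp frame 0, 0, 220 mm), lamp's axes. The arm was set in it by hand and differs from the drawing, turned about this point by up to 1.5 degrees about z, 0.9 about y and 0.6 about x: at the free end up to 4 mm sideways, 5 in height and 5 along, less nearer the post. No listed pose shows this: see or feel it. It holds firm if handled gently
- home (a point): fixed to the lamp, its axes: drawn place of the bore's centre when the sleeve touches the stop collar (lamp frame 62, 0, 220 mm), bore along the lamp's x. The brass collar (26 mm across, 12 long, drawn x=35 to 47) is clamped on the straight part of the arm; it was set by hand and sits up to 7 mm nearer to or farther from the post than drawn, which no listed pose shows: see or feel it
- catch (a joint): sprung catch hinged on top of the collar, a 10 mm wide strip reaching 51 mm outwards along the arm (19 mm above its axis). The arriving sleeve lifts its sloping nose with 1 to 3 N of push; when the sleeve is against the collar the nose drops behind the sleeve's outer end. Value in rad: 0 down (empty, or sleeve home), 0.05 to 0.1 lifted on the sleeve, not quite home
- mid_bend (a point): fixed to the lamp, its axes: the drawn middle of the bend on the arm's centre line (lamp frame 162.8, -32.2, 220 mm). The arm runs there at 45 degrees between the lamp's x and -y
- free_end (a point): fixed to the lamp, its axes: the drawn position of the very tip of the arm's free end (lamp frame 195, -135, 220 mm), which points along the lamp's -y. The real tip may be up to 4 mm off sideways, 5 mm in height and 5 mm along, see ball
- head: loose lamp head, 0.18 to 0.29 kg, standing on its flat lens: white dome 76 mm across, 49 high, then a neck 12 mm thick and on top a brass octagonal sleeve, 30 mm across, 30 long, bored right through. Origin: centre of the underside; z up; x along the bore (either way round fits). On its +-y sides two dark flat cheeks, 20 x 20 mm, 34 mm apart outside, to pinch from above at the bore's height
- bore (a point): centre of the head's bore, midway between the sleeve's ends, 82 mm above the head's underside; axes as the head's. Bore 12 mm wide, bell-mouthed to 18 mm over the last 4 mm at both ends; it slides with light friction on the 10 mm arm, and jams if not turned with the bend
- book_low: lower book of a pile, 135 x 200 x 26 mm, lying flat below the arm's bend; origin: centre of its underside. Leave alone
- book_top: upper book of the pile, 125 x 190 x 34 mm (top of the pile 60 mm above the table); origin: centre of its underside. Leave alone
- saucer: white saucer 120 mm across; origin: centre of its underside. Leave alone
- cup: white coffee cup on the saucer, 68 mm across, 62 mm high, with a handle; origin: centre of its underside. Leave alone
- remote: black remote control 42 x 150 x 18 mm lying flat; origin: centre of its underside. Leave alone
- candle: amber glass candle jar with lid, 72 mm across, 75 mm high; origin: centre of its underside. Leave alone
- bowl: small wooden bowl, 120 mm across, 45 mm high; origin: centre of its underside. Leave alone
- vase: green glass vase with eucalyptus twigs on a woven mat, 128 mm across, twigs up to 290 mm high; origin: centre of its underside. Leave alone
Mind the look-alikes: they are no part of the job. What is shaped like the head but red is not meant.

How it is judged:
On the way, in this order (a step that is already met when the one before it is completed fails the run):
1. the head's sleeve is threaded over the arm's free end, its bore along the arm (y of bore in the frame of free_end between 0.01 and 0.04 m and x of bore in the frame of free_end between -0.009 and 0.009 m and z of bore in the frame of free_end between -0.009 and 0.009 m and angle between the x axis of head and the y axis of lamp, either way round below 0.2 rad), for 0.05 s.
2. the sleeve is at the middle of the bend, turned about 45 degrees to follow the arm (distance between bore and mid_bend below 0.012 m and angle between the x axis of head and the x axis of lamp, either way round between 0.5 and 1.07 rad), for 0.05 s.
At the end, for the whole second after the job is handed in: The head is at rest, upright (0.2 rad) on the arm, against the collar with the catch down behind it (below 0.03 rad): bore within 10 mm of site home along lamp x (collar setting included), 5 mm sideways, 6 mm in height, bore within 0.2 rad of lamp x (x of bore in the frame of home between -0.01 and 0.01 m and y of bore in the frame of home between -0.005 and 0.005 m and z of bore in the frame of home between -0.006 and 0.006 m and angle between the x axis of head and the x axis of lamp, either way round below 0.2 rad and value of joint catch below 0.03 rad and angle between head's own z axis and vertical below 0.2 rad and linear speed of head below 0.02 m/s); the robot touches nothing.
It fails at once if the head is forced against the lamp's arm or stop collar with more than 12 N (contact force between head and lamp above 12 N).
It fails at once if the gripper or arm pushes on the lamp with more than 12 N (contact force between any of the fingers, the arm and lamp above 12 N).
It fails at once if one of the other things on the table is shifted by more than 20 mm (distance of any of book_low, book_top, saucer, cup, remote, candle, bowl, vase from where it was at the start of the episode above 0.02 m).
It also fails if it takes over 72 s, if anything falls off the work surface, if the arm or the gripper's body presses on something with over 40 N, if the wrist force passes 120 N, or if a joint passes its speed limit or range.

## Working session

There is one attempt and no reset: what is moved stays moved. The work goes in short steps, Python scripts to look and compute and a tool call to move; the robot and the scene stay as the last step left them, time stands still between calls to the robot, and variables do not carry over. Pictures are saved under pics/ and viewed, at most 10 in all, crops included, and the job is handed in when it is done.

Besides the shell and the picture viewer there is one more tool, called after "Call:" by a JSON object that holds its "op" and its "data", one argument or row to a line. move_arm: Moves the arm, as the interface text tells. Scaled input: -1 to 1 covers 1000 mm each way for a shift and pi/2 rad each way for a turn. Its arguments: {"type":"object","properties":{"motion":{"type":"array","items":{"type":"object","properties":{"tx":{"type":"number"},"ty":{"type":"number"},"tz":{"type":"number"},"twist":{"type":"number"}}}},"gripper":{"type":"number"},"squeeze":{"type":"number"}},"required":["motion"]}

```bash
mkdir -p pics; ls; python3 - <<'E'
from cell import arm
import cv2,numpy as np
for n in ("scene","top"):
    im=arm.get_image(n); cv2.imwrite(f"pics/{n}0.png",im[:,:,::-1])
    c=arm.calibration(n); print(n,np.round(c["K"],1).tolist(),np.round(c["T"],3).tolist())
    for q in ("head","bore","lamp","ball","home","free_end","mid_bend"):
        print(q,[(np.round(np.array(d["point"])*[560,420],1).tolist(),round(d["conf"],2)) for d in arm.place_of(n,q)][:3])
o=arm.observe();print(o)
E
```

```text
pics
scene [[408.5, 0.0, 278.7], [0.0, 408.5, 209.9], [0.0, 0.0, 1.0]] [[-0.161, 0.766, -0.622, 1.214], [0.987, 0.129, -0.096, 0.105], [0.007, -0.63, -0.777, 1.017], [0.0, 0.0, 0.0, 1.0]]
head [([178.5, 236.6], 0.81), ([221.1, 230.8], 0.73), ([131.3, 259.1], 0.63)]
bore [([171.9, 218.4], 0.97), ([218.6, 214.8], 0.93), ([334.4, 197.8], 0.73)]
lamp [([322.3, 230.7], 0.67)]
ball [([326.2, 182.0], 0.64)]
home [([333.4, 196.0], 0.63), ([322.3, 228.2], 0.41)]
free_end [([286.2, 242.0], 0.84), ([405.6, 219.8], 0.5)]
mid_bend [([322.6, 228.8], 0.96)]
top [[530.8, 0.0, 277.3], [0.0, 530.8, 206.2], [0.0, 0.0, 1.0]] [[0.023, -0.983, 0.183, 0.301], [-1.0, -0.024, -0.005, 0.006], [0.009, -0.183, -0.983, 1.445], [0.0, 0.0, 0.0, 1.0]]
head [([343.4, 229.6], 0.94), ([385.6, 211.1], 0.69), ([425.6, 183.9], 0.6)]
bore [([348.4, 220.8], 0.89), ([435.1, 176.2], 0.72), ([396.4, 210.7], 0.71)]
lamp [([231.3, 244.1], 0.57), ([394.3, 209.8], 0.28)]
ball [([225.7, 240.6], 0.57)]
home []
free_end [([262.4, 146.8], 0.61)]
mid_bend []
{'clock': 0.8, 'joints': array([ 1.16539309,  0.43444318,  0.02498433,  1.5731547 , -0.01159104,
        1.13399565, -0.07512479]), 'dq': array([ 0.00160703, -0.00091516, -0.00068293,  0.0019536 , -0.00034482,
        0.00089919, -0.00094334]), 'joint_efforts': array([ 1.04384503e-04, -6.67601395e+01,  9.83902216e-01, -3.14803684e+01,
       -6.06870884e-02,  3.29207280e-02,  4.79312052e-05]), 'position': array([ 0.18636843, -0.59661063,  0.22679455]), 'ee_rot': array([3.10553507e+00, 4.73663958e-01, 3.28769725e-05]), 'force': array([ 0.47606445, -0.64658636, -0.33567798]), 'ft_torque': array([ 0.0582742 ,  0.03334621, -0.02386534]), 'gripper_force': 0.0, 'width': 0.9992254763544833}
```

View pics/scene0.png

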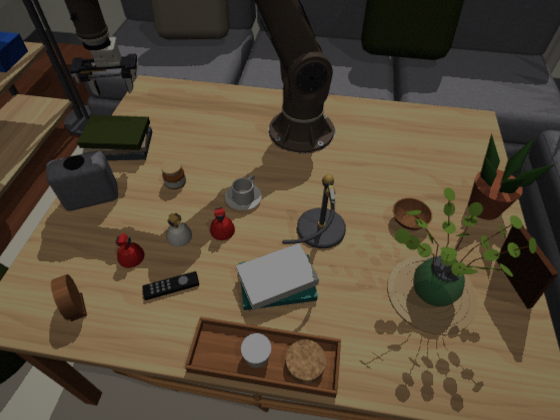

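View pics/top0.png

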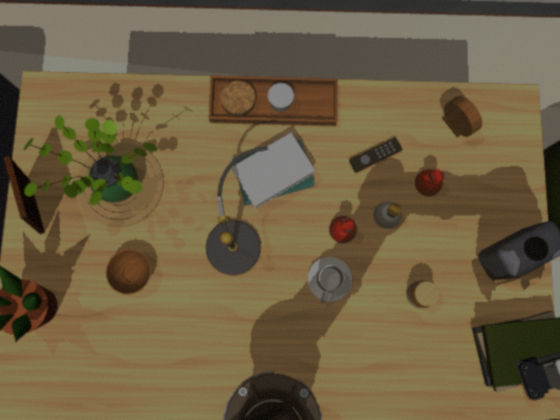

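The white head is at scene (178,232) with its sleeve at (174,220), and at top (388,214) with its sleeve at (395,210). The red ones are decoys. The lamp base is at top (233,247), and the arm runs from the ball (227,239) up and right over the books to about (265,123).

```bash
cat > h.py <<'E'
import numpy as np,cv2
from cell import arm
C={n:arm.calibration(n) for n in("scene","top")}
def proj(n,P):
    P=np.atleast_2d(P);T=np.linalg.inv(C[n]["T"]);q=P@T[:3,:3].T+T[:3,3];q=q@np.array(C[n]["K"]).T
    return q[:,:2]/q[:,2:]
def ray(n,uv):
    T=np.array(C[n]["T"]);d=T[:3,:3]@np.linalg.solve(C[n]["K"],[uv[0],uv[1],1]);return T[:3,3],d/np.linalg.norm(d)
def onz(n,uv,z):
    o,d=ray(n,uv);return o+d*(z-o[2])/d[2]
def tri(a,b):
    (o,d),(p,e)=ray("scene",a),ray("top",b)
    s=np.linalg.lstsq(np.c_[d,-e],p-o,rcond=None)[0];x,y=o+s[0]*d,p+s[1]*e
    return (x+y)/2,np.linalg.norm(x-y)
E
python3 - <<'E'
from h import *
s=cv2.imread("pics/scene0.png");t=cv2.imread("pics/top0.png")
def crop(i,x,y,w,h,f): 
    c=cv2.resize(i[y:y+h,x:x+w],None,fx=f,fy=f,interpolation=cv2.INTER_CUBIC); return np.clip(c.astype(float)*1.8+20,0,255).astype(np.uint8)
cv2.imwrite("pics/c1.png",np.hstack([crop(t,200,110,90,150,4),crop(s,275,165,90,100,4).copy() if 0 else np.vstack([crop(s,275,165,90,90,4),np.zeros((240,360,3),np.uint8)])]))
a=crop(s,155,200,50,50,8);b=crop(t,365,190,50,50,8);cv2.imwrite("pics/c2.png",np.hstack([a,b]))
print("base",onz("top",(233,247),.018),onz("scene",(322,228),.018))
print("ball",tri((327,181),(227,239)),"sleeve",tri((172,218.4),(396,210.5)))
E
```

```text
base [0.45162143 0.11588633 0.018     ] [0.46158213 0.12246848 0.018     ]
ball (array([0.44934705, 0.1164588 , 0.21282552]), np.float64(0.0017730410814882503)) sleeve (array([ 0.549807  , -0.30935513,  0.08533378]), np.float64(0.0016784463458120668))
```

View pics/c1.png

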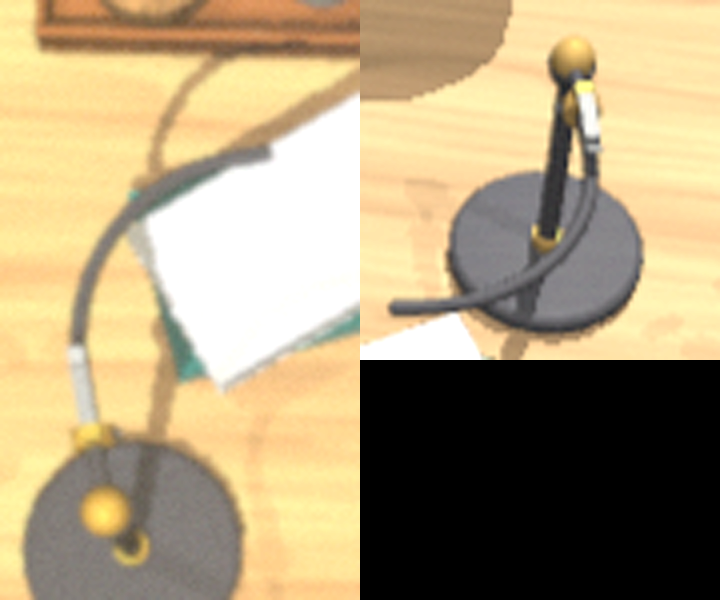

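View pics/c2.png

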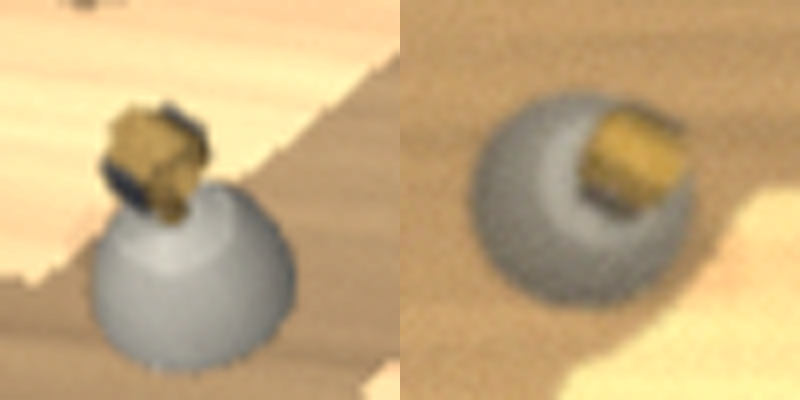

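The top crop shows the arm's tip at full-image (267,148), the collar at (223,219) and the ball at (226,238). In the scene crop the tip is at (282,242). In the head crops the brass sleeve is at top (394.6,210) with dark cheeks on its upper-right and lower-left. Next I'll fit the arm's pose and the head's yaw.

```bash
cat > fit.py <<'E'
from h import *
from scipy.optimize import least_squares
from scipy.spatial.transform import Rotation as R
def cl(s):  # centre line by arclength from ball, lamp/arm frame rel. ball
    s=np.atleast_1d(s).astype(float);L=.11*np.pi/2;a=np.clip((s-.085)/.11,0,np.pi/2)
    p=np.c_[np.minimum(s,.085)+.11*np.sin(a),-.11*(1-np.cos(a))-np.maximum(s-.085-L,0),0*s]
    return p
SE=.085+.11*np.pi/2+.025
def arm_pts(p,s): return np.array([p[0],p[1],.22])+R.from_euler("ZYX",[p[2],p[3],p[4]]).apply(cl(s))
E
cat > f1.py <<'E'
from fit import *
s=cv2.imread("pics/scene0.png");t=cv2.imread("pics/top0.png");I={"scene":s,"top":t}
tp=np.array([(235,156),(220,160),(195,170),(170,182),(130,215),(100,258),(85,300),(78,345)])/4+[200,110]
sp=np.array([(430,307),(470,303),(500,293),(530,278),(570,243),(592,200),(590,175)])-[360,0];sp=sp/4+[275,165]
tip={"top":np.array([271,152])/4+[200,110],"scene":np.array([30,308])/4+[275,165]}
ball={"top":np.array([105,511])/4+[200,110],"scene":np.array([212,62])/4+[275,165]}
obs={"top":tp,"scene":sp}
S=np.linspace(.06,SE,300)
def res(p,w=1):
    r=[]
    for k,n in enumerate(("top","scene")):
        off=p[5+2*k:7+2*k]
        q=proj(n,arm_pts(p,S))+off
        for o in obs[n]:
            i=np.argmin(((q-o)**2).sum(1));i=min(max(i,1),298);d=q[i+1]-q[i-1];d/=np.linalg.norm(d)
            r.append((d[0]*(o-q[i])[1]-d[1]*(o-q[i])[0])/.4)
        r+=list((proj(n,arm_pts(p,SE))[0]+off-tip[n])/1.)
        r+=list((proj(n,[p[0],p[1],.22])[0]+off-ball[n])/.5)
        r+=list(off/.5)
    r+=[p[3]/np.radians(.6),p[4]/np.radians(.4)]
    return np.array(r)
f=least_squares(res,[.45,.116,.15,0,0,0,0,0,0]);
def refine(p):
  for n in I:
    g=cv2.cvtColor(I[n],cv2.COLOR_BGR2GRAY).astype(np.float32);out=[]
    ss=np.arange(.11,SE-.006,.006);q=proj(n,arm_pts(p,ss))+p[5+2*(n=="scene"):][:2];q2=proj(n,arm_pts(p,ss+.001))+p[5+2*(n=="scene"):][:2]
    for a,b in zip(q,q2):
        d=(b-a)/np.linalg.norm(b-a);m=np.array([-d[1],d[0]]);u=np.arange(-5,5.01,.1)
        P=(a+u[:,None]*m).astype(np.float32);v=cv2.remap(g,P[:,0].reshape(1,-1),P[:,1].reshape(1,-1),cv2.INTER_LINEAR)[0]
        k=np.convolve(v,np.ones(35)/35,"valid");uc=np.convolve(u,np.ones(35)/35,"valid");i=k.argmin()
        lo,hi=v[:25].mean(),v[-25:].mean();mn=v[abs(u-uc[i])<.5].mean()
        if min(lo,hi)-mn<25: continue
        th=lambda e:(e+mn)/2
        j=np.argmin(abs(u-uc[i]));l=j
        while l>0 and v[l]<th(lo): l-=1
        h=j
        while h<len(v)-1 and v[h]<th(hi): h+=1
        c=(u[l]+u[h])/2
        if abs(c)<2.5 and u[h]-u[l]<6: out.append(a+c*m)
    print(n,len(out))
    if len(out)>4: obs[n]=np.array(out)
def show(f):
    p=f.x;print("cost",round(f.cost,2),"ball",p[:2].round(4),"ypr deg",np.degrees(p[2:5]).round(2),"off",p[5:].round(2))
    print("tip",arm_pts(p,SE)[0].round(4),"mid",arm_pts(p,.085+.11*np.pi/4)[0].round(4))
show(f)
for _ in range(3):
    refine(f.x);f=least_squares(res,f.x,loss="soft_l1");show(f)
np.save("lamp.npy",f.x)
for n in I: print(n,"tipres",(proj(n,arm_pts(f.x,SE))[0]+f.x[5+2*(n=="scene"):][:2]-tip[n]).round(2))
# collar (brass) and head
p=f.x
print("collar s", [ (s_,proj("top",arm_pts(p,s_))[0].round(1).tolist(),proj("scene",arm_pts(p,s_))[0].round(1).tolist()) for s_ in(.035,.041,.047,.1)])
print("sleeve",tri((155+160/8,200+150/8),(365+637/8,190+160/8)))
for n,a,b in(("scene",(155+125/8,200+180/8),(155+190/8,200+125/8)),("top",(365+612/8-50,190+195/8),(365+655/8-50,190+112/8))):
    A,B=onz(n,a,.082),onz(n,b,.082);d=B-A;print(n,"cheek line deg",np.degrees(np.arctan2(d[1],d[0])),np.linalg.norm(d),(A+B)/2)
print("dome top",onz("top",(365+182/8,190+198/8),.02))
E
python3 f1.py
```

```text
cost 9.97 ball [0.4518 0.118 ] ypr deg [12.21  0.02 -0.17] off [0.87 0.19 0.83 0.39]
tip [0.6709 0.0273 0.2203] mid [0.6177 0.1209 0.22  ]
scene 5
top 20
cost 4.25 ball [0.4514 0.1181] ypr deg [12.12 -0.02 -0.  ] off [0.36 0.1  0.37 0.23]
tip [0.6704 0.0271 0.2201] mid [0.6173 0.1208 0.2201]
scene 7
top 21
cost 6.95 ball [0.4511 0.1186] ypr deg [12.2  -0.02 -0.07] off [0.49 0.11 0.45 0.27]
tip [0.6702 0.0278 0.2203] mid [0.617  0.1215 0.2201]
scene 5
top 21
cost 3.94 ball [0.4513 0.1183] ypr deg [ 1.21e+01 -1.00e-02  0.00e+00] off [0.32 0.1  0.32 0.23]
tip [0.6702 0.0272 0.22  ] mid [0.6172 0.1209 0.22  ]
scene tipres [-1.15  0.02]
top tipres [-0.08  0.  ]
collar s [(0.035, [223.0, 223.1], [329.2, 189.5]), (0.041, [222.6, 220.6], [329.5, 191.2]), (0.047, [222.2, 218.1], [329.8, 192.9]), (0.1, [218.8, 196.2], [332.1, 208.7])]
sleeve (array([ 0.54290897, -0.36897535,  0.086973  ]), np.float64(0.12983941965632473))
scene cheek line deg 151.6821469917851 0.03179902500859365 [ 0.54834166 -0.30148163  0.082     ]
top cheek line deg -27.52899304798952 0.03149491666165516 [ 0.55404091 -0.30629853  0.082     ]
dome top [ 0.54967044 -0.30262627  0.02      ]
```

```bash
cat > plan.py <<'E'
from fit import *
import json
def yaw(o): # closing-line angle (deg) and tilt
    M=R.from_rotvec(o["ee_rot"]).as_matrix();return np.degrees(np.arctan2(M[1,1],M[0,1])),M
def rows(way,p=None,y=None,nd=4):
    """way: list of (xyz,yawdeg,n). starts from measured pose unless p,y given; simulates rounding"""
    o=arm.observe();p=np.array(o["position"] if p is None else p,float);y=yaw(o)[0] if y is None else y;out=[]
    for q,yt,n in way:
        for k in range(n):
            f=1/(n-k);d=(np.array(q)-p)*f;dy=(yt-y)*f
            a=np.radians(y+90);X=np.array([np.cos(a),np.sin(a),0]);Y=np.array([np.sin(a),-np.cos(a),0])
            t=[round(float(v),nd) for v in(d@X,d@Y,-d[2])];w=round(-dy/90,nd)
            out.append(dict(tx=t[0],ty=t[1],tz=t[2],twist=w));p=p+t[0]*X+t[1]*Y-np.array([0,0,t[2]]);y-=w*90
    print(json.dumps(out).replace('"',"'"));print("end",p.round(4),round(y,2))
E
python3 - <<'E'
from plan import *
print(yaw(arm.observe())[0])
rows([((.551,-.306,.16),-27.5,11)],nd=3)
E
```

```text
-72.65587790991205
[{'tx': 0.04, 'ty': -0.015, 'tz': 0.006, 'twist': -0.046}, {'tx': 0.04, 'ty': -0.012, 'tz': 0.006, 'twist': -0.046}, {'tx': 0.041, 'ty': -0.01, 'tz': 0.006, 'twist': -0.046}, {'tx': 0.042, 'ty': -0.007, 'tz': 0.006, 'twist': -0.045}, {'tx': 0.042, 'ty': -0.003, 'tz': 0.006, 'twist': -0.046}, {'tx': 0.042, 'ty': -0.0, 'tz': 0.006, 'twist': -0.045}, {'tx': 0.043, 'ty': 0.002, 'tz': 0.006, 'twist': -0.046}, {'tx': 0.042, 'ty': 0.006, 'tz': 0.006, 'twist': -0.045}, {'tx': 0.042, 'ty': 0.008, 'tz': 0.006, 'twist': -0.046}, {'tx': 0.041, 'ty': 0.012, 'tz': 0.006, 'twist': -0.045}, {'tx': 0.04, 'ty': 0.014, 'tz': 0.007, 'twist': -0.046}]
end [ 0.5512 -0.3056  0.1598] -27.48
```

Call:
{"op": "move_arm", "data": {
  "motion": [
    {"tx":0.04,"ty":-0.015,"tz":0.006,"twist":-0.046},
    {"tx":0.04,"ty":-0.012,"tz":0.006,"twist":-0.046},
    {"tx":0.041,"ty":-0.01,"tz":0.006,"twist":-0.046},
    {"tx":0.042,"ty":-0.007,"tz":0.006,"twist":-0.045},
    {"tx":0.042,"ty":-0.003,"tz":0.006,"twist":-0.046},
    {"tx":0.042,"ty":0,"tz":0.006,"twist":-0.045},
    {"tx":0.043,"ty":0.002,"tz":0.006,"twist":-0.046},
    {"tx":0.042,"ty":0.006,"tz":0.006,"twist":-0.045},
    {"tx":0.042,"ty":0.008,"tz":0.006,"twist":-0.046},
    {"tx":0.041,"ty":0.012,"tz":0.006,"twist":-0.045},
    {"tx":0.04,"ty":0.014,"tz":0.007,"twist":-0.046},
    {}
  ]
}}

```text
invalid input
```

Call:
{"op": "move_arm", "data": {
  "motion": [
    {"tx":0.04,"ty":-0.015,"tz":0.006,"twist":-0.046},
    {"tx":0.04,"ty":-0.012,"tz":0.006,"twist":-0.046},
    {"tx":0.041,"ty":-0.01,"tz":0.006,"twist":-0.046},
    {"tx":0.042,"ty":-0.007,"tz":0.006,"twist":-0.045},
    {"tx":0.042,"ty":-0.003,"tz":0.006,"twist":-0.046},
    {"tx":0.042,"ty":0.0,"tz":0.006,"twist":-0.045},
    {"tx":0.043,"ty":0.002,"tz":0.006,"twist":-0.046},
    {"tx":0.042,"ty":0.006,"tz":0.006,"twist":-0.045},
    {"tx":0.042,"ty":0.008,"tz":0.006,"twist":-0.046},
    {"tx":0.041,"ty":0.012,"tz":0.006,"twist":-0.045},
    {"tx":0.04,"ty":0.014,"tz":0.007,"twist":-0.046},
    {"tx":0.0,"ty":0.0,"tz":0.0,"twist":0.0}
  ]
}}

```text
clock: 2.0
position: [0.5559, -0.2987, 0.1589]
ee_rot: [-2.674, -1.644, -0.006]
force: [0.0, -0.0, 0.1]
width: 0.999
gripper_force: 0.0
```

```bash
python3 - <<'E'
from plan import *
im=arm.get_image("scene")[:,:,::-1];t=arm.get_image("top")[:,:,::-1]
o=arm.observe();print(o["position"],yaw(o)[0],yaw(o)[1].round(3).tolist())
f=lambda i,x,y,w,h,k:np.clip(cv2.resize(i[y:y+h,x:x+w],None,fx=k,fy=k,interpolation=cv2.INTER_CUBIC)*1.5,0,255)
cv2.imwrite("pics/c3.png",np.hstack([f(im,130,170,100,100,4),f(t,345,160,100,100,4)]))
rows([((.551,-.306,.063),-27.5,6)])
E
```

```text
[ 0.55171519 -0.30446892  0.15931223] -27.359779603455046 [[0.46, 0.888, -0.001], [0.888, -0.46, 0.0], [0.0, -0.001, -1.0]]
[{'tx': -0.0003, 'ty': 0.0, 'tz': 0.0161, 'twist': 0.0003}, {'tx': -0.0003, 'ty': 0.0, 'tz': 0.016, 'twist': 0.0003}, {'tx': -0.0003, 'ty': 0.0, 'tz': 0.0161, 'twist': 0.0002}, {'tx': -0.0003, 'ty': 0.0, 'tz': 0.016, 'twist': 0.0003}, {'tx': -0.0002, 'ty': 0.0, 'tz': 0.0161, 'twist': 0.0002}, {'tx': -0.0003, 'ty': 0.0001, 'tz': 0.016, 'twist': 0.0003}]
end [ 0.551 -0.306  0.063] -27.5[ WARN:0@3.804] global loadsave.cpp:1063 imwrite_ Unsupported depth image for selected encoder is fallbacked to CV_8U.
```

View pics/c3.png

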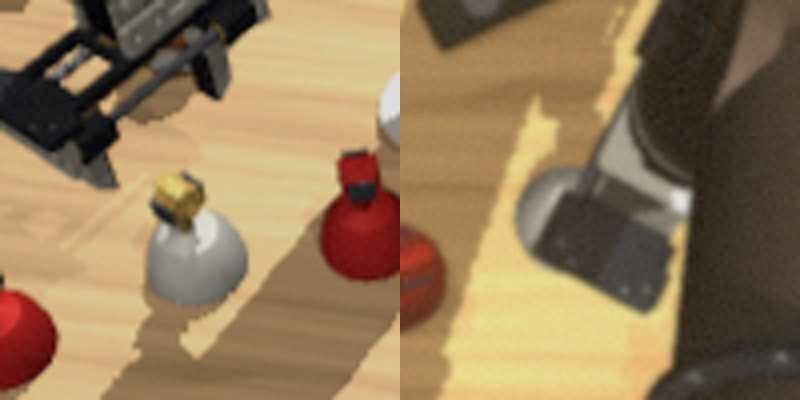

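The scene view shows the head upright at crop (180,230), with the open gripper above and in line with the cheeks. I'll go down and grip.

Call:
{"op": "move_arm", "data": {
  "motion": [
    {"tx":0.0,"ty":0.0,"tz":0.02,"twist":0.0},
    {"tx":0.0,"ty":0.0,"tz":0.025,"twist":0.0},
    {"tx":0.0,"ty":0.0,"tz":0.025,"twist":0.0},
    {"tx":0.0,"ty":0.0,"tz":0.02,"twist":0.0},
    {"tx":0.0,"ty":0.0,"tz":0.0067,"twist":0.0},
    {"tx":0.0,"ty":0.0,"tz":0.0,"twist":0.0},
    {"tx":0.0,"ty":0.0,"tz":0.0,"twist":0.0}
  ]
}}

```text
clock: 2.8
position: [0.5513, -0.3065, 0.0641]
ee_rot: [2.685, 1.628, 0.001]
force: [-0.4, 0.8, 0.5]
width: 0.998
gripper_force: 0.0
```

Call:
{"op": "move_arm", "data": {
  "motion": [
    {"tx":0.0,"ty":0.0,"tz":0.0,"twist":0.0},
    {"tx":0.0,"ty":0.0,"tz":0.0,"twist":0.0},
    {"tx":0.0,"ty":0.0,"tz":0.0,"twist":0.0},
    {"tx":0.0,"ty":0.0,"tz":0.0,"twist":0.0},
    {"tx":0.0,"ty":0.0,"tz":0.0,"twist":0.0},
    {"tx":0.0,"ty":0.0,"tz":0.0,"twist":0.0},
    {"tx":0.0,"ty":0.0,"tz":0.0,"twist":0.0},
    {"tx":0.0,"ty":0.0,"tz":0.0,"twist":0.0}
  ],
  "gripper": 1.0,
  "squeeze": 12.0
}}

```text
clock: 3.6
position: [0.5509, -0.3054, 0.0629]
ee_rot: [-2.685, -1.63, 0.0]
force: [-0.1, 1.2, -1.6]
width: 0.373
gripper_force: 12.0
```

```bash
python3 - <<'E'
from plan import *
rows([((.5512,-.3056,.123),-27.5,3),((.687,-.051,.201),12.1,9)],p=(.5512,-.3056,.0631),y=-27.48,nd=3)
E
```

```text
[{'tx': 0.0, 'ty': 0.0, 'tz': -0.02, 'twist': 0.0}, {'tx': 0.0, 'ty': 0.0, 'tz': -0.02, 'twist': 0.0}, {'tx': 0.0, 'ty': 0.0, 'tz': -0.02, 'twist': 0.0}, {'tx': 0.032, 'ty': 0.0, 'tz': -0.009, 'twist': -0.049}, {'tx': 0.032, 'ty': 0.003, 'tz': -0.009, 'twist': -0.049}, {'tx': 0.032, 'ty': 0.005, 'tz': -0.009, 'twist': -0.049}, {'tx': 0.031, 'ty': 0.008, 'tz': -0.008, 'twist': -0.049}, {'tx': 0.03, 'ty': 0.01, 'tz': -0.009, 'twist': -0.049}, {'tx': 0.03, 'ty': 0.012, 'tz': -0.008, 'twist': -0.049}, {'tx': 0.028, 'ty': 0.015, 'tz': -0.009, 'twist': -0.049}, {'tx': 0.027, 'ty': 0.017, 'tz': -0.008, 'twist': -0.048}, {'tx': 0.027, 'ty': 0.018, 'tz': -0.009, 'twist': -0.049}]
end [ 0.6865 -0.0507  0.2011] 12.12
```

Call:
{"op": "move_arm", "data": {
  "motion": [
    {"tx":0.0,"ty":0.0,"tz":-0.02,"twist":0.0},
    {"tx":0.0,"ty":0.0,"tz":-0.02,"twist":0.0},
    {"tx":0.0,"ty":0.0,"tz":-0.02,"twist":0.0},
    {"tx":0.032,"ty":0.0,"tz":-0.009,"twist":-0.049},
    {"tx":0.032,"ty":0.003,"tz":-0.009,"twist":-0.049},
    {"tx":0.032,"ty":0.005,"tz":-0.009,"twist":-0.049},
    {"tx":0.031,"ty":0.008,"tz":-0.008,"twist":-0.049},
    {"tx":0.03,"ty":0.01,"tz":-0.009,"twist":-0.049},
    {"tx":0.03,"ty":0.012,"tz":-0.008,"twist":-0.049},
    {"tx":0.028,"ty":0.015,"tz":-0.009,"twist":-0.049},
    {"tx":0.027,"ty":0.017,"tz":-0.008,"twist":-0.048},
    {"tx":0.027,"ty":0.018,"tz":-0.009,"twist":-0.049}
  ]
}}

```text
clock: 4.8
position: [0.6865, -0.0499, 0.2007]
ee_rot: [-1.971, -2.446, 0.001]
force: [0.8, -0.3, -2.1]
width: 0.373
gripper_force: 12.0
```

Call:
{"op": "move_arm", "data": {
  "motion": [
    {"tx":0.0,"ty":0.0,"tz":0.0,"twist":0.0},
    {"tx":0.0,"ty":0.0,"tz":0.0,"twist":0.0},
    {"tx":0.0,"ty":0.0,"tz":0.0,"twist":0.0}
  ]
}}

```text
clock: 5.1
position: [0.6858, -0.0521, 0.2002]
ee_rot: [-1.976, -2.442, 0.003]
force: [-0.0, -1.1, -3.2]
width: 0.372
gripper_force: 12.0
```

```bash
python3 - <<'E'
from plan import *
im=arm.get_image("scene")[:,:,::-1];t=arm.get_image("top")[:,:,::-1]
cv2.imwrite("pics/scene1.png",im);cv2.imwrite("pics/top1.png",t)
o=arm.observe();print(o["position"],yaw(o)[0],o["force"],o["ft_torque"])
b=o["position"]+[0,0,.0191];print(proj("scene",b),proj("top",b))
f=lambda i,x,y,w,h,k:np.clip(cv2.resize(i[y:y+h,x:x+w],None,fx=k,fy=k,interpolation=cv2.INTER_CUBIC).astype(float)*1.5,0,255).astype(np.uint8)
cv2.imwrite("pics/c4.png",np.hstack([f(im,225,200,80,90,5),f(t,215,110,80,90,5)]))
E
```

```text
[ 0.68581364 -0.05242022  0.20046523] 11.991146782182811 [-1.74882047  0.23465083 -2.29312373] [-0.0566042  -0.09976476  0.03645645]
[[246.64152744 242.66716477]] [[300.64423219 142.52342345]]
```

View pics/c4.png

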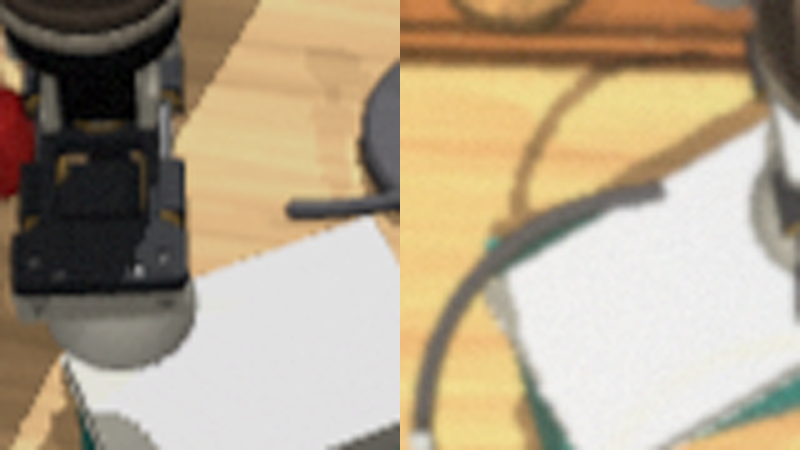

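The gripper hides the sleeve. The dome is visible in the scene crop, its lower edge at full (250,273.6) and its right edge near 264.4. In the top view its left edge is near 285.4. I'll use the dome to check the camera offset near the tip.

```bash
python3 - <<'E'
from plan import *
o=arm.observe();b=o["position"]
a=np.linspace(0,2*np.pi,200)
for n in("scene","top"):
    q=np.vstack([proj(n,b+np.c_[.038*np.cos(a),.038*np.sin(a),0*a-.0629+h]) for h in(0,.006)])
    print(n,"pred rim u",q[:,0].min().round(1),q[:,0].max().round(1),"v",q[:,1].min().round(1),q[:,1].max().round(1))
s=cv2.imread("pics/scene1.png").astype(int);t=cv2.imread("pics/top1.png").astype(int)
print("scene col250",s[266:280,250].sum(1).tolist());print("scene col255",s[266:280,255].sum(1).tolist())
for v in(262,265,268):print("scene row",v,s[v,255:272].sum(1).tolist())
for v in(150,155,158):print("top row",v,t[v,280:292].sum(1).tolist())
# arm vertical profile in scene near tip, several columns
for u in(284,287,290,293):print("arm col",u,s[236:250,u].sum(1).tolist())
p=np.load("lamp.npy");S=np.linspace(SE-.03,SE,7);print(proj("scene",arm_pts(p,S)).round(1).tolist(),p.round(4))
E
```

```text
scene pred rim u 233.1 263.5 v 247.2 274.4
top pred rim u 284.1 314.0 v 137.2 166.6
scene col250 [273, 265, 267, 258, 248, 245, 237, 233, 382, 441, 444, 450, 450, 447]
scene col255 [255, 251, 242, 235, 233, 220, 272, 405, 450, 450, 450, 449, 450, 450]
scene row 262 [198, 201, 198, 208, 203, 204, 203, 204, 221, 393, 445, 448, 449, 451, 448, 449, 450]
scene row 265 [259, 254, 243, 227, 223, 218, 201, 192, 309, 432, 452, 450, 451, 450, 450, 450, 449]
scene row 268 [242, 237, 222, 218, 209, 190, 300, 409, 447, 452, 451, 450, 450, 450, 449, 449, 450]
top row 150 [475, 476, 474, 463, 419, 329, 285, 298, 311, 286, 192, 151]
top row 155 [475, 476, 471, 469, 444, 377, 306, 309, 327, 339, 299, 201]
top row 158 [471, 475, 475, 468, 466, 441, 383, 334, 311, 323, 337, 338]
arm col 284 [367, 375, 377, 318, 229, 180, 133, 125, 275, 336, 353, 357, 419, 450]
arm col 287 [371, 373, 379, 323, 234, 179, 135, 130, 282, 337, 326, 409, 451, 452]
arm col 290 [357, 367, 374, 326, 233, 174, 130, 158, 282, 301, 400, 450, 450, 450]
arm col 293 [351, 344, 354, 293, 205, 172, 124, 161, 308, 418, 451, 451, 450, 452]
[[293.7, 241.3], [291.6, 241.4], [289.5, 241.5], [287.4, 241.6], [285.3, 241.6], [283.1, 241.7], [281.0, 241.8]] [ 4.513e-01  1.183e-01  2.111e-01 -2.000e-04  1.000e-04  3.188e-01
  1.027e-01  3.245e-01  2.330e-01]
```

Call:
{"op": "move_arm", "data": {
  "motion": [
    {"tx":0.01,"ty":0.0017,"tz":0.0005,"twist":0.0},
    {"tx":0.012,"ty":0.0,"tz":0.0,"twist":0.0},
    {"tx":0.012,"ty":0.0,"tz":0.0,"twist":0.0},
    {"tx":0.012,"ty":0.0,"tz":0.0,"twist":0.0},
    {"tx":0.008,"ty":0.0,"tz":0.0,"twist":0.0},
    {"tx":0.004,"ty":0.0,"tz":0.0,"twist":0.0},
    {"tx":0.0,"ty":0.0,"tz":0.0,"twist":0.0},
    {"tx":0.0,"ty":0.0,"tz":0.0,"twist":0.0}
  ]
}}

```text
clock: 6.0
position: [0.676, 0.0058, 0.2005]
ee_rot: [1.975, 2.443, -0.001]
force: [0.0, -0.5, -2.8]
width: 0.372
gripper_force: 12.0
```

```bash
cat > st.py <<'E'
from plan import *
def st():
    o=arm.observe();p=np.load("lamp.npy");b=o["position"]+[0,0,.0191]
    S=np.linspace(.03,SE+.08,800);P=arm_pts(p,S);i=np.argmin(((P-b)[:,:2]**2).sum(1))
    M=R.from_euler("ZYX",p[2:5]).as_matrix();d=(cl(S[i]+.001)-cl(S[i]-.001))[0];d=M@d;d/=np.linalg.norm(d);n=np.array([-d[1],d[0],0])
    print("t",round(o["clock"],2),"bore",b.round(4),"cyaw",round(yaw(o)[0],2),"s",S[i].round(4),"beyond tip",round(SE-S[i],4),"lat(left of outward)",((b-P[i])@n).round(4),"dz",(b-P[i])[2].round(4),"tangent",np.degrees(np.arctan2(d[1],d[0])).round(1))
    f=np.array(o["force"]);print("F axial(outward)",(f@d).round(2),"lat",(f@n).round(2),"z",f[2].round(2),"M",np.round(o["ft_torque"],2),"w",round(o["width"],3))
if __name__=="__main__": st()
E
python3 - <<'E'
from st import *
im=arm.get_image("scene")[:,:,::-1];t=arm.get_image("top")[:,:,::-1];st()
f=lambda i,x,y,w,h,k:np.clip(cv2.resize(i[y:y+h,x:x+w],None,fx=k,fy=k,interpolation=cv2.INTER_CUBIC).astype(float)*1.5,0,255).astype(np.uint8)
cv2.imwrite("pics/c5.png",np.hstack([f(im,235,205,80,80,5),f(t,235,110,80,80,5)]))
E
```

```text
t 6.1 bore [0.676  0.0055 0.2195] cyaw 12.06 s 0.3053 beyond tip -0.0225 lat(left of outward) 0.0011 dz -0.0005 tangent -77.9
F axial(outward) 0.21 lat -0.59 z -2.82 M [-0.04 -0.13  0.06] w 0.369
```

View pics/c5.png

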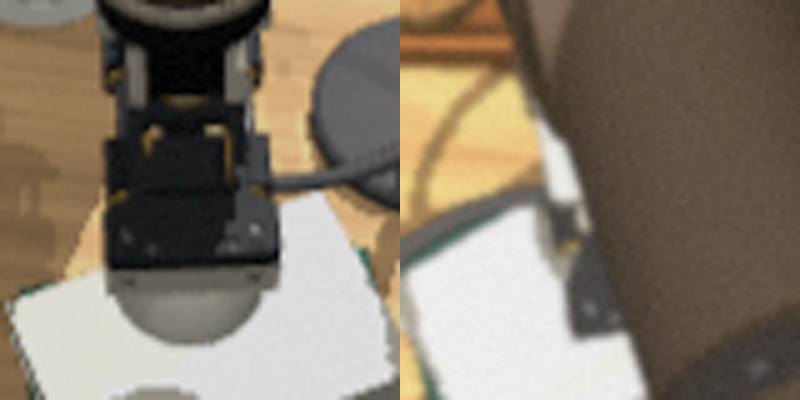

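The gripper is just short of the arm's tip in both views, with the arm at scene crop (270,187) meeting the sleeve's height. I'll thread it gently with a lighter grip, which also limits the force.

Call:
{"op": "move_arm", "data": {
  "motion": [
    {"tx":0.002,"ty":0.0,"tz":0.0,"twist":0.0},
    {"tx":0.003,"ty":0.0,"tz":0.0,"twist":0.0},
    {"tx":0.003,"ty":0.0,"tz":0.0,"twist":0.0},
    {"tx":0.002,"ty":0.0,"tz":0.0,"twist":0.0},
    {"tx":0.0,"ty":0.0,"tz":0.0,"twist":0.0}
  ],
  "squeeze": 8.0
}}

```text
clock: 6.6
position: [0.6736, 0.0168, 0.2005]
ee_rot: [-1.973, -2.444, -0.0]
force: [0.1, -0.7, -2.2]
width: 0.372
gripper_force: 8.0
```

```bash
python3 st.py
```

```text
t 6.6 bore [0.6736 0.0168 0.2196] cyaw 12.16 s 0.2936 beyond tip -0.0109 lat(left of outward) 0.0012 dz -0.0004 tangent -77.9
F axial(outward) 0.67 lat -0.03 z -2.16 M [-0.03 -0.09 -0.02] w 0.372
```

Call:
{"op": "move_arm", "data": {
  "motion": [
    {"tx":0.002,"ty":0.0,"tz":0.0,"twist":0.0},
    {"tx":0.002,"ty":0.0,"tz":0.0,"twist":0.0},
    {"tx":0.001,"ty":0.0,"tz":0.0,"twist":0.0},
    {"tx":0.0,"ty":0.0,"tz":0.0,"twist":0.0}
  ]
}}

```text
clock: 7.0
position: [0.6725, 0.0214, 0.2004]
ee_rot: [-1.974, -2.444, 0.0]
force: [-0.7, -0.7, -4.1]
width: 0.367
gripper_force: 8.0
```

```bash
python3 st.py
```

```text
t 7.0 bore [0.6725 0.0214 0.2195] cyaw 12.15 s 0.2891 beyond tip -0.0063 lat(left of outward) 0.001 dz -0.0005 tangent -77.9
F axial(outward) 0.49 lat -0.81 z -4.08 M [-0.07 -0.01  0.04] w 0.367
```

Call:
{"op": "move_arm", "data": {
  "motion": [
    {"tx":0.002,"ty":0.0,"tz":0.0003,"twist":0.0},
    {"tx":0.002,"ty":0.0,"tz":0.0,"twist":0.0},
    {"tx":0.001,"ty":0.0,"tz":0.0,"twist":0.0},
    {"tx":0.0,"ty":0.0,"tz":0.0,"twist":0.0}
  ]
}}

```text
clock: 7.4
position: [0.6716, 0.0263, 0.2002]
ee_rot: [-1.974, -2.444, -0.0]
force: [-1.2, -0.3, -3.6]
width: 0.37
gripper_force: 8.0
```

```bash
python3 st.py
```

```text
t 7.4 bore [0.6716 0.0263 0.2193] cyaw 12.14 s 0.2841 beyond tip -0.0013 lat(left of outward) 0.0011 dz -0.0007 tangent -77.9
F axial(outward) 0.03 lat -1.23 z -3.63 M [-0.08  0.03 -0.04] w 0.37
```

Call:
{"op": "move_arm", "data": {
  "motion": [
    {"tx":0.002,"ty":-0.0005,"tz":0.0004,"twist":0.0},
    {"tx":0.002,"ty":0.0,"tz":0.0,"twist":0.0},
    {"tx":0.002,"ty":0.0,"tz":0.0,"twist":0.0},
    {"tx":0.002,"ty":0.0,"tz":0.0,"twist":0.0},
    {"tx":0.0,"ty":0.0,"tz":0.0,"twist":0.0},
    {"tx":0.0,"ty":0.0,"tz":0.0,"twist":0.0}
  ]
}}

```text
clock: 8.0
position: [0.6694, 0.0338, 0.1998]
ee_rot: [-1.974, -2.444, 0.0]
force: [-1.1, -0.1, -3.6]
width: 0.37
gripper_force: 8.0
```

```bash
python3 st.py
```

```text
t 8.0 bore [0.6694 0.0338 0.2189] cyaw 12.14 s 0.2762 beyond tip 0.0066 lat(left of outward) 0.0006 dz -0.0011 tangent -77.9
F axial(outward) -0.12 lat -1.12 z -3.57 M [-0.02  0.02  0.01] w 0.37
```

```bash
cat > go.py <<'E'
import sys,json;from st import *
# go.py s1 lat dz nrows settle [yawoff]: plan from tracked command to arc position s1 with offsets
s1,lat,dz,n,k=map(float,sys.argv[1:6]);yo=float(sys.argv[6]) if len(sys.argv)>6 else 0.;n=int(n);k=int(k)
c=json.load(open("cmd.json"));P=np.array(c["p"]);y=c["y"]
p=np.load("lamp.npy");M=R.from_euler("ZYX",p[2:5]).as_matrix()
out=[]
for i in range(1,n+1):
    f=i/n;s,l,z,yy=[a+(b-a)*f for a,b in zip((c["s"],c["lat"],c["dz"],c["yo"]),(s1,lat,dz,yo))]
    d=M@(cl(s+.011)-cl(s-.011))[0];d/=np.linalg.norm(d);nn=np.array([-d[1],d[0],0]);t=arm_pts(p,s)[0]+l*nn+[0,0,z-.0191];yt=np.degrees(np.arctan2(d[1],d[0]))+90+yy
    a=np.radians(y+90);X=np.array([np.cos(a),np.sin(a),0]);Y=np.array([np.sin(a),-np.cos(a),0]);D=t-P
    v=[round(float(q),4) for q in(D@X,D@Y,-D[2])];w=round(-(yt-y)/90,4)
    out.append(dict(tx=v[0],ty=v[1],tz=v[2],twist=w));P=P+v[0]*X+v[1]*Y-np.array([0,0,v[2]]);y-=w*90
out+=[dict(tx=0.,ty=0.,tz=0.,twist=0.)]*k
st();print(json.dumps(out))
json.dump(dict(p=P.tolist(),y=y,s=s1,lat=lat,dz=dz,yo=yo),open("cmd.json","w"))
E
echo '{"p":[0.6696,0.0336,0.1999],"y":12.12,"s":0.2762,"lat":0.0006,"dz":-0.0011,"yo":0}'>cmd.json
python3 go.py .258 .0003 -.0013 9 2
```

```text
t 8.0 bore [0.6694 0.0338 0.2189] cyaw 12.14 s 0.2762 beyond tip 0.0066 lat(left of outward) 0.0006 dz -0.0011 tangent -77.9
F axial(outward) -0.12 lat -1.12 z -3.57 M [-0.02  0.02  0.01] w 0.37
[{"tx": 0.0022, "ty": -0.0002, "tz": 0.0001, "twist": 0.0002}, {"tx": 0.002, "ty": -0.0, "tz": 0.0, "twist": 0.0}, {"tx": 0.0021, "ty": -0.0, "tz": 0.0, "twist": 0.0}, {"tx": 0.002, "ty": -0.0001, "tz": 0.0001, "twist": -0.0}, {"tx": 0.002, "ty": -0.0, "tz": -0.0, "twist": -0.0009}, {"tx": 0.002, "ty": -0.0, "tz": 0.0, "twist": -0.002}, {"tx": 0.0021, "ty": -0.0001, "tz": 0.0, "twist": -0.003}, {"tx": 0.002, "ty": 0.0, "tz": 0.0001, "twist": -0.0042}, {"tx": 0.002, "ty": 0.0, "tz": -0.0, "twist": -0.0052}, {"tx": 0.0, "ty": 0.0, "tz": 0.0, "twist": 0.0}, {"tx": 0.0, "ty": 0.0, "tz": 0.0, "twist": 0.0}]
```

Call:
{"op": "move_arm", "data": {
  "motion": [
    {"tx":0.0022,"ty":-0.0002,"tz":0.0001,"twist":0.0002},
    {"tx":0.002,"ty":0.0,"tz":0.0,"twist":0.0},
    {"tx":0.0021,"ty":0.0,"tz":0.0,"twist":0.0},
    {"tx":0.002,"ty":-0.0001,"tz":0.0001,"twist":0.0},
    {"tx":0.002,"ty":0.0,"tz":0.0,"twist":-0.0009},
    {"tx":0.002,"ty":0.0,"tz":0.0,"twist":-0.002},
    {"tx":0.0021,"ty":-0.0001,"tz":0.0,"twist":-0.003},
    {"tx":0.002,"ty":0.0,"tz":0.0001,"twist":-0.0042},
    {"tx":0.002,"ty":0.0,"tz":0.0,"twist":-0.0052},
    {"tx":0.0,"ty":0.0,"tz":0.0,"twist":0.0},
    {"tx":0.0,"ty":0.0,"tz":0.0,"twist":0.0}
  ]
}}

```text
clock: 9.1
position: [0.6651, 0.0517, 0.1995]
ee_rot: [-1.945, -2.467, 0.0]
force: [-0.5, 0.1, -3.7]
width: 0.369
gripper_force: 8.0
```

```bash
python3 go.py .243 .0003 -.0013 8 1
```

```text
t 9.1 bore [0.6651 0.0517 0.2186] cyaw 13.49 s 0.2578 beyond tip 0.025 lat(left of outward) 0.0001 dz -0.0014 tangent -77.8
F axial(outward) -0.23 lat -0.46 z -3.69 M [-0.02 -0.05 -0.04] w 0.369
[{"tx": 0.0019, "ty": 0.0001, "tz": -0.0, "twist": -0.0057}, {"tx": 0.0019, "ty": -0.0, "tz": -0.0, "twist": -0.0067}, {"tx": 0.0018, "ty": -0.0, "tz": -0.0, "twist": -0.0077}, {"tx": 0.0019, "ty": -0.0, "tz": -0.0, "twist": -0.0085}, {"tx": 0.0019, "ty": -0.0, "tz": -0.0, "twist": -0.0095}, {"tx": 0.0019, "ty": -0.0001, "tz": -0.0, "twist": -0.0104}, {"tx": 0.0019, "ty": 0.0, "tz": -0.0, "twist": -0.0109}, {"tx": 0.0018, "ty": 0.0, "tz": -0.0, "twist": -0.0108}, {"tx": 0.0, "ty": 0.0, "tz": 0.0, "twist": 0.0}]
```

Call:
{"op": "move_arm", "data": {
  "motion": [
    {"tx":0.0019,"ty":0.0001,"tz":0.0003,"twist":-0.0057},
    {"tx":0.0019,"ty":0.0,"tz":0.0,"twist":-0.0067},
    {"tx":0.0018,"ty":0.0,"tz":0.0,"twist":-0.0077},
    {"tx":0.0019,"ty":0.0,"tz":0.0,"twist":-0.0085},
    {"tx":0.0019,"ty":0.0,"tz":0.0,"twist":-0.0095},
    {"tx":0.0019,"ty":-0.0001,"tz":0.0,"twist":-0.0104},
    {"tx":0.0019,"ty":0.0,"tz":0.0,"twist":-0.0109},
    {"tx":0.0018,"ty":0.0,"tz":0.0,"twist":-0.0108},
    {"tx":0.0,"ty":0.0,"tz":0.0,"twist":0.0}
  ]
}}

```text
clock: 10.0
position: [0.6609, 0.0664, 0.1992]
ee_rot: [-1.805, -2.571, -0.0]
force: [-0.4, -0.6, -3.3]
width: 0.374
gripper_force: 8.0
```

```bash
sed -i 's/"dz": -0.0013/"dz": -0.0016/' cmd.json; python3 - <<'E'
import json;c=json.load(open("cmd.json"));c["p"][2]-=.0003;json.dump(c,open("cmd.json","w"))
E
python3 go.py .223 .0003 -.0016 11 1
```

```text
t 10.0 bore [0.6609 0.0664 0.2183] cyaw 19.88 s 0.2424 beyond tip 0.0404 lat(left of outward) 0.0002 dz -0.0017 tangent -69.9
F axial(outward) 0.44 lat -0.56 z -3.26 M [-0.04 -0.02 -0.04] w 0.374
[{"tx": 0.0019, "ty": -0.0, "tz": -0.0, "twist": -0.0106}, {"tx": 0.0018, "ty": -0.0, "tz": -0.0, "twist": -0.0105}, {"tx": 0.0018, "ty": -0.0, "tz": -0.0, "twist": -0.0105}, {"tx": 0.0018, "ty": -0.0, "tz": -0.0, "twist": -0.0105}, {"tx": 0.0019, "ty": -0.0001, "tz": -0.0, "twist": -0.0105}, {"tx": 0.0018, "ty": 0.0, "tz": -0.0, "twist": -0.0106}, {"tx": 0.0018, "ty": 0.0, "tz": -0.0, "twist": -0.0105}, {"tx": 0.0018, "ty": -0.0, "tz": -0.0, "twist": -0.0105}, {"tx": 0.0018, "ty": -0.0, "tz": -0.0, "twist": -0.0105}, {"tx": 0.0019, "ty": -0.0, "tz": -0.0, "twist": -0.0106}, {"tx": 0.0018, "ty": -0.0001, "tz": -0.0, "twist": -0.0105}, {"tx": 0.0, "ty": 0.0, "tz": 0.0, "twist": 0.0}]
```

Call:
{"op": "move_arm", "data": {
  "motion": [
    {"tx":0.0019,"ty":0.0,"tz":0.0,"twist":-0.0106},
    {"tx":0.0018,"ty":0.0,"tz":0.0,"twist":-0.0105},
    {"tx":0.0018,"ty":0.0,"tz":0.0,"twist":-0.0105},
    {"tx":0.0018,"ty":0.0,"tz":0.0,"twist":-0.0105},
    {"tx":0.0019,"ty":-0.0001,"tz":0.0,"twist":-0.0105},
    {"tx":0.0018,"ty":0.0,"tz":0.0,"twist":-0.0106},
    {"tx":0.0018,"ty":0.0,"tz":0.0,"twist":-0.0105},
    {"tx":0.0018,"ty":0.0,"tz":0.0,"twist":-0.0105},
    {"tx":0.0018,"ty":0.0,"tz":0.0,"twist":-0.0105},
    {"tx":0.0019,"ty":0.0,"tz":0.0,"twist":-0.0106},
    {"tx":0.0018,"ty":-0.0001,"tz":0.0,"twist":-0.0105},
    {"tx":0.0,"ty":0.0,"tz":0.0,"twist":0.0}
  ]
}}

```text
clock: 11.2
position: [0.6524, 0.0845, 0.1992]
ee_rot: [-1.564, -2.725, -0.0]
force: [-0.8, -1.4, -4.0]
width: 0.368
gripper_force: 8.0
```

```bash
python3 go.py .203 .0003 -.0014 11 1
```

```text
t 11.2 bore [0.6524 0.0845 0.2183] cyaw 30.3 s 0.2224 beyond tip 0.0604 lat(left of outward) 0.0002 dz -0.0017 tangent -59.5
F axial(outward) 0.76 lat -1.43 z -3.95 M [-0.02 -0.01 -0.01] w 0.368
[{"tx": 0.0018, "ty": 0.0, "tz": -0.0, "twist": -0.0105}, {"tx": 0.0018, "ty": 0.0, "tz": -0.0001, "twist": -0.0105}, {"tx": 0.0019, "ty": 0.0, "tz": 0.0, "twist": -0.0105}, {"tx": 0.0018, "ty": -0.0, "tz": 0.0, "twist": -0.0106}, {"tx": 0.0018, "ty": -0.0, "tz": -0.0, "twist": -0.0105}, {"tx": 0.0018, "ty": -0.0, "tz": -0.0, "twist": -0.0105}, {"tx": 0.0019, "ty": -0.0001, "tz": -0.0001, "twist": -0.0105}, {"tx": 0.0018, "ty": 0.0, "tz": 0.0, "twist": -0.0106}, {"tx": 0.0018, "ty": 0.0, "tz": 0.0, "twist": -0.0105}, {"tx": 0.0018, "ty": -0.0, "tz": -0.0, "twist": -0.0105}, {"tx": 0.0018, "ty": -0.0, "tz": -0.0, "twist": -0.0105}, {"tx": 0.0, "ty": 0.0, "tz": 0.0, "twist": 0.0}]
```

Call:
{"op": "move_arm", "data": {
  "motion": [
    {"tx":0.0018,"ty":-0.0003,"tz":0.0001,"twist":-0.0105},
    {"tx":0.0018,"ty":-0.0002,"tz":0.0001,"twist":-0.0105},
    {"tx":0.0019,"ty":0.0,"tz":0.0,"twist":-0.0105},
    {"tx":0.0018,"ty":0.0,"tz":0.0,"twist":-0.0106},
    {"tx":0.0018,"ty":0.0,"tz":0.0,"twist":-0.0105},
    {"tx":0.0018,"ty":0.0,"tz":0.0,"twist":-0.0105},
    {"tx":0.0019,"ty":-0.0001,"tz":0.0,"twist":-0.0105},
    {"tx":0.0018,"ty":0.0,"tz":0.0,"twist":-0.0106},
    {"tx":0.0018,"ty":0.0,"tz":0.0,"twist":-0.0105},
    {"tx":0.0018,"ty":0.0,"tz":0.0,"twist":-0.0105},
    {"tx":0.0018,"ty":0.0,"tz":0.0,"twist":-0.0105},
    {"tx":0.0,"ty":0.0,"tz":0.0,"twist":0.0}
  ]
}}

```text
clock: 12.4
position: [0.6403, 0.1005, 0.199]
ee_rot: [-1.31, -2.855, 0.0]
force: [-0.0, 0.4, -3.7]
width: 0.37
gripper_force: 8.0
```

```bash
python3 - <<'E'
import json;c=json.load(open("cmd.json"));c["p"][0]-=.00043;c["p"][1]-=.00026;c["p"][2]-=.0004;c["dz"]=-.0018;c["lat"]=-.0002;json.dump(c,open("cmd.json","w"))
E
cp cmd.json cmd0.json; python3 go.py .184 -.0002 -.0016 10 2
```

```text
t 12.4 bore [0.6403 0.1005 0.2181] cyaw 40.71 s 0.2024 beyond tip 0.0804 lat(left of outward) -0.0002 dz -0.0019 tangent -49.1
F axial(outward) -0.32 lat 0.24 z -3.69 M [ 0.06 -0.08 -0.  ] w 0.37
[{"tx": 0.0019, "ty": -0.0, "tz": -0.0, "twist": -0.011}, {"tx": 0.0019, "ty": -0.0001, "tz": -0.0001, "twist": -0.011}, {"tx": 0.0018, "ty": 0.0, "tz": 0.0, "twist": -0.011}, {"tx": 0.0019, "ty": 0.0, "tz": -0.0, "twist": -0.011}, {"tx": 0.0019, "ty": -0.0, "tz": -0.0, "twist": -0.011}, {"tx": 0.0019, "ty": -0.0, "tz": -0.0, "twist": -0.011}, {"tx": 0.0019, "ty": -0.0, "tz": -0.0001, "twist": -0.011}, {"tx": 0.0019, "ty": -0.0001, "tz": 0.0, "twist": -0.011}, {"tx": 0.0019, "ty": 0.0, "tz": -0.0, "twist": -0.011}, {"tx": 0.0019, "ty": 0.0, "tz": -0.0, "twist": -0.011}, {"tx": 0.0, "ty": 0.0, "tz": 0.0, "twist": 0.0}, {"tx": 0.0, "ty": 0.0, "tz": 0.0, "twist": 0.0}]
```

Call:
{"op": "move_arm", "data": {
  "motion": [
    {"tx":0.0019,"ty":0.0,"tz":0.0,"twist":-0.011},
    {"tx":0.0019,"ty":-0.0001,"tz":-0.0001,"twist":-0.011},
    {"tx":0.0018,"ty":0.0,"tz":0.0,"twist":-0.011},
    {"tx":0.0019,"ty":0.0,"tz":0.0,"twist":-0.011},
    {"tx":0.0019,"ty":0.0,"tz":0.0,"twist":-0.011},
    {"tx":0.0019,"ty":0.0,"tz":0.0,"twist":-0.011},
    {"tx":0.0019,"ty":0.0,"tz":-0.0001,"twist":-0.011},
    {"tx":0.0019,"ty":-0.0001,"tz":0.0,"twist":-0.011},
    {"tx":0.0019,"ty":0.0,"tz":0.0,"twist":-0.011},
    {"tx":0.0019,"ty":0.0,"tz":0.0,"twist":-0.011},
    {"tx":0.0,"ty":0.0,"tz":0.0,"twist":0.0},
    {"tx":0.0,"ty":0.0,"tz":0.0,"twist":0.0}
  ]
}}

```text
clock: 13.6
position: [0.6268, 0.1135, 0.1991]
ee_rot: [-1.06, -2.957, 0.0]
force: [0.3, -0.1, -4.0]
width: 0.369
gripper_force: 8.0
```

```bash
cp cmd.json cmd0.json; python3 go.py .163 -.0002 -.0015 11 1
```

```text
t 13.6 bore [0.6268 0.1135 0.2182] cyaw 50.54 s 0.1837 beyond tip 0.0991 lat(left of outward) -0.0003 dz -0.0018 tangent -39.3
F axial(outward) 0.32 lat 0.07 z -4.0 M [ 0.11 -0.03 -0.01] w 0.369
[{"tx": 0.0019, "ty": -0.0, "tz": -0.0, "twist": -0.011}, {"tx": 0.0019, "ty": -0.0, "tz": -0.0, "twist": -0.0111}, {"tx": 0.0019, "ty": -0.0, "tz": -0.0001, "twist": -0.011}, {"tx": 0.0019, "ty": -0.0, "tz": 0.0, "twist": -0.0111}, {"tx": 0.002, "ty": -0.0001, "tz": 0.0, "twist": -0.011}, {"tx": 0.0019, "ty": 0.0, "tz": 0.0, "twist": -0.0111}, {"tx": 0.0019, "ty": 0.0, "tz": 0.0, "twist": -0.011}, {"tx": 0.0019, "ty": -0.0, "tz": 0.0, "twist": -0.0111}, {"tx": 0.0019, "ty": -0.0, "tz": -0.0, "twist": -0.011}, {"tx": 0.0019, "ty": -0.0001, "tz": -0.0, "twist": -0.0111}, {"tx": 0.0019, "ty": 0.0, "tz": -0.0, "twist": -0.011}, {"tx": 0.0, "ty": 0.0, "tz": 0.0, "twist": 0.0}]
```

Call:
{"op": "move_arm", "data": {
  "motion": [
    {"tx":0.0019,"ty":0.0,"tz":0.0002,"twist":-0.011},
    {"tx":0.0019,"ty":0.0,"tz":0.0,"twist":-0.0111},
    {"tx":0.0019,"ty":0.0,"tz":0.0,"twist":-0.011},
    {"tx":0.0019,"ty":0.0,"tz":0.0,"twist":-0.0111},
    {"tx":0.002,"ty":-0.0001,"tz":0.0,"twist":-0.011},
    {"tx":0.0019,"ty":0.0,"tz":0.0,"twist":-0.0111},
    {"tx":0.0019,"ty":0.0,"tz":0.0,"twist":-0.011},
    {"tx":0.0019,"ty":0.0,"tz":0.0,"twist":-0.0111},
    {"tx":0.0019,"ty":0.0,"tz":0.0,"twist":-0.011},
    {"tx":0.0019,"ty":-0.0001,"tz":0.0,"twist":-0.0111},
    {"tx":0.0019,"ty":0.0,"tz":0.0,"twist":-0.011},
    {"tx":0.0,"ty":0.0,"tz":0.0,"twist":0.0}
  ]
}}

```text
clock: 14.8
position: [0.6094, 0.1253, 0.199]
ee_rot: [-0.772, -3.045, 0.0]
force: [-0.7, 0.2, -3.2]
width: 0.368
gripper_force: 8.0
```

```bash
python3 - <<'E'
import json;c=json.load(open("cmd.json"));c["p"][2]-=.0003;c["dz"]=-.0018;json.dump(c,open("cmd.json","w"))
E
python3 go.py .143 -.0002 -.0016 11 1
```

```text
t 14.8 bore [0.6094 0.1253 0.2181] cyaw 61.54 s 0.1624 beyond tip 0.1203 lat(left of outward) -0.0002 dz -0.0019 tangent -28.2
F axial(outward) -0.7 lat -0.18 z -3.17 M [ 0.07 -0.1   0.02] w 0.368
[{"tx": 0.0018, "ty": 0.0, "tz": -0.0, "twist": -0.0106}, {"tx": 0.0018, "ty": 0.0, "tz": -0.0001, "twist": -0.0105}, {"tx": 0.0018, "ty": -0.0, "tz": 0.0, "twist": -0.0105}, {"tx": 0.0018, "ty": -0.0, "tz": 0.0, "twist": -0.0105}, {"tx": 0.0019, "ty": -0.0, "tz": -0.0, "twist": -0.0105}, {"tx": 0.0018, "ty": -0.0001, "tz": -0.0, "twist": -0.0106}, {"tx": 0.0018, "ty": 0.0, "tz": -0.0, "twist": -0.0105}, {"tx": 0.0018, "ty": 0.0, "tz": -0.0001, "twist": -0.0105}, {"tx": 0.0018, "ty": -0.0, "tz": 0.0, "twist": -0.0105}, {"tx": 0.0018, "ty": -0.0, "tz": -0.0, "twist": -0.0106}, {"tx": 0.0018, "ty": -0.0, "tz": -0.0, "twist": -0.0105}, {"tx": 0.0, "ty": 0.0, "tz": 0.0, "twist": 0.0}]
```

Call:
{"op": "move_arm", "data": {
  "motion": [
    {"tx":0.0018,"ty":0.0,"tz":0.0,"twist":-0.0106},
    {"tx":0.0018,"ty":0.0,"tz":-0.0001,"twist":-0.0105},
    {"tx":0.0018,"ty":0.0,"tz":0.0,"twist":-0.0105},
    {"tx":0.0018,"ty":0.0,"tz":0.0,"twist":-0.0105},
    {"tx":0.0019,"ty":0.0,"tz":0.0,"twist":-0.0105},
    {"tx":0.0018,"ty":-0.0001,"tz":0.0,"twist":-0.0106},
    {"tx":0.0018,"ty":0.0,"tz":0.0,"twist":-0.0105},
    {"tx":0.0018,"ty":0.0,"tz":-0.0001,"twist":-0.0105},
    {"tx":0.0018,"ty":0.0,"tz":0.0,"twist":-0.0105},
    {"tx":0.0018,"ty":0.0,"tz":0.0,"twist":-0.0106},
    {"tx":0.0018,"ty":0.0,"tz":0.0,"twist":-0.0105},
    {"tx":0.0,"ty":0.0,"tz":0.0,"twist":0.0}
  ]
}}

```text
clock: 16.0
position: [0.5911, 0.1331, 0.1992]
ee_rot: [-0.493, -3.102, 0.0]
force: [-0.7, -0.2, -3.3]
width: 0.369
gripper_force: 8.0
```

```bash
cp cmd.json cmd0.json; python3 go.py .123 -.0002 -.0014 11 1
```

```text
t 16.0 bore [0.5911 0.1331 0.2183] cyaw 71.95 s 0.1425 beyond tip 0.1403 lat(left of outward) -0.0001 dz -0.0017 tangent -17.8
F axial(outward) -0.61 lat -0.4 z -3.34 M [ 0.15 -0.12 -0.02] w 0.369
[{"tx": 0.0019, "ty": -0.0, "tz": -0.0, "twist": -0.0105}, {"tx": 0.0018, "ty": -0.0001, "tz": -0.0001, "twist": -0.0105}, {"tx": 0.0018, "ty": 0.0, "tz": 0.0, "twist": -0.0105}, {"tx": 0.0018, "ty": 0.0, "tz": 0.0, "twist": -0.0106}, {"tx": 0.0018, "ty": -0.0, "tz": -0.0, "twist": -0.0105}, {"tx": 0.0018, "ty": -0.0, "tz": -0.0, "twist": -0.0105}, {"tx": 0.0019, "ty": -0.0, "tz": -0.0, "twist": -0.0105}, {"tx": 0.0018, "ty": -0.0001, "tz": -0.0001, "twist": -0.0106}, {"tx": 0.0018, "ty": 0.0, "tz": 0.0, "twist": -0.0105}, {"tx": 0.0018, "ty": 0.0, "tz": -0.0, "twist": -0.0105}, {"tx": 0.0018, "ty": 0.0, "tz": -0.0, "twist": -0.0105}, {"tx": 0.0, "ty": 0.0, "tz": 0.0, "twist": 0.0}]
```

Call:
{"op": "move_arm", "data": {
  "motion": [
    {"tx":0.0019,"ty":0.0,"tz":0.0,"twist":-0.0105},
    {"tx":0.0018,"ty":-0.0001,"tz":-0.0001,"twist":-0.0105},
    {"tx":0.0018,"ty":0.0,"tz":0.0,"twist":-0.0105},
    {"tx":0.0018,"ty":0.0,"tz":0.0,"twist":-0.0106},
    {"tx":0.0018,"ty":0.0,"tz":0.0,"twist":-0.0105},
    {"tx":0.0018,"ty":0.0,"tz":0.0,"twist":-0.0105},
    {"tx":0.0019,"ty":0.0,"tz":0.0,"twist":-0.0105},
    {"tx":0.0018,"ty":-0.0001,"tz":-0.0001,"twist":-0.0106},
    {"tx":0.0018,"ty":0.0,"tz":0.0,"twist":-0.0105},
    {"tx":0.0018,"ty":0.0,"tz":0.0,"twist":-0.0105},
    {"tx":0.0018,"ty":0.0,"tz":0.0,"twist":-0.0105},
    {"tx":0.0,"ty":0.0,"tz":0.0,"twist":0.0}
  ]
}}

```text
clock: 17.2
position: [0.5717, 0.1375, 0.1994]
ee_rot: [-0.209, -3.134, 0.0]
force: [-0.8, 0.1, -2.8]
width: 0.37
gripper_force: 8.0
```

```bash
cp cmd.json cmd0.json; python3 go.py .107 -.0002 -.0012 9 1
```

```text
t 17.2 bore [0.5717 0.1375 0.2185] cyaw 82.37 s 0.1225 beyond tip 0.1603 lat(left of outward) -0.0001 dz -0.0015 tangent -7.4
F axial(outward) -0.78 lat -0.05 z -2.85 M [ 0.14 -0.    0.03] w 0.37
[{"tx": 0.0018, "ty": -0.0, "tz": -0.0, "twist": -0.0103}, {"tx": 0.0018, "ty": -0.0, "tz": -0.0001, "twist": -0.0103}, {"tx": 0.0017, "ty": -0.0, "tz": 0.0, "twist": -0.0103}, {"tx": 0.0018, "ty": -0.0001, "tz": -0.0, "twist": -0.0103}, {"tx": 0.0018, "ty": 0.0, "tz": -0.0, "twist": -0.0103}, {"tx": 0.0018, "ty": 0.0, "tz": -0.0001, "twist": -0.0103}, {"tx": 0.0017, "ty": 0.0, "tz": 0.0, "twist": -0.0102}, {"tx": 0.0018, "ty": -0.0, "tz": 0.0, "twist": -0.0103}, {"tx": 0.0018, "ty": -0.0, "tz": -0.0, "twist": -0.0103}, {"tx": 0.0, "ty": 0.0, "tz": 0.0, "twist": 0.0}]
```

Call:
{"op": "move_arm", "data": {
  "motion": [
    {"tx":0.0018,"ty":0.0,"tz":0.0,"twist":-0.0103},
    {"tx":0.0018,"ty":0.0,"tz":-0.0001,"twist":-0.0103},
    {"tx":0.0017,"ty":0.0,"tz":0.0,"twist":-0.0103},
    {"tx":0.0018,"ty":-0.0001,"tz":0.0,"twist":-0.0103},
    {"tx":0.0018,"ty":0.0,"tz":0.0,"twist":-0.0103},
    {"tx":0.0018,"ty":0.0,"tz":-0.0001,"twist":-0.0103},
    {"tx":0.0017,"ty":0.0,"tz":0.0,"twist":-0.0102},
    {"tx":0.0018,"ty":0.0,"tz":0.0,"twist":-0.0103},
    {"tx":0.0018,"ty":0.0,"tz":0.0,"twist":-0.0103},
    {"tx":0.0,"ty":0.0,"tz":0.0,"twist":0.0}
  ]
}}

```text
clock: 18.2
position: [0.5558, 0.1384, 0.1996]
ee_rot: [0.019, -3.141, 0.0]
force: [0.1, -0.3, -4.0]
width: 0.367
gripper_force: 8.0
```

```bash
cp cmd.json cmd0.json; python3 go.py .091 -.0001 -.0010 10 1
```

```text
t 18.2 bore [0.5558 0.1384 0.2187] cyaw 90.69 s 0.1066 beyond tip 0.1762 lat(left of outward) -0.0001 dz -0.0013 tangent 0.8
F axial(outward) 0.11 lat -0.33 z -3.98 M [ 0.17 -0.18 -0.01] w 0.367
[{"tx": 0.0016, "ty": -0.0, "tz": -0.0, "twist": -0.0093}, {"tx": 0.0016, "ty": -0.0, "tz": -0.0001, "twist": -0.0092}, {"tx": 0.0016, "ty": -0.0, "tz": 0.0, "twist": -0.0093}, {"tx": 0.0016, "ty": -0.0, "tz": 0.0, "twist": -0.0093}, {"tx": 0.0016, "ty": -0.0, "tz": -0.0, "twist": -0.0092}, {"tx": 0.0016, "ty": -0.0, "tz": -0.0, "twist": -0.0093}, {"tx": 0.0016, "ty": -0.0, "tz": -0.0001, "twist": -0.0092}, {"tx": 0.0016, "ty": -0.0, "tz": 0.0, "twist": -0.0089}, {"tx": 0.0016, "ty": -0.0, "tz": 0.0, "twist": -0.0081}, {"tx": 0.0016, "ty": -0.0001, "tz": -0.0, "twist": -0.0075}, {"tx": 0.0, "ty": 0.0, "tz": 0.0, "twist": 0.0}]
```

Call:
{"op": "move_arm", "data": {
  "motion": [
    {"tx":0.0016,"ty":0.0,"tz":0.0,"twist":-0.0093},
    {"tx":0.0016,"ty":0.0,"tz":0.0,"twist":-0.0092},
    {"tx":0.0016,"ty":0.0,"tz":0.0,"twist":-0.0093},
    {"tx":0.0016,"ty":0.0,"tz":0.0,"twist":-0.0093},
    {"tx":0.0016,"ty":0.0,"tz":0.0,"twist":-0.0092},
    {"tx":0.0016,"ty":0.0,"tz":0.0,"twist":-0.0093},
    {"tx":0.0016,"ty":0.0,"tz":0.0,"twist":-0.0092},
    {"tx":0.0016,"ty":0.0,"tz":0.0,"twist":-0.0089},
    {"tx":0.0016,"ty":0.0,"tz":0.0,"twist":-0.0081},
    {"tx":0.0016,"ty":-0.0001,"tz":0.0,"twist":-0.0075},
    {"tx":0.0,"ty":0.0,"tz":0.0,"twist":0.0}
  ]
}}

```text
clock: 19.3
position: [0.5398, 0.1371, 0.1996]
ee_rot: [0.239, -3.132, 0.0]
force: [-1.4, -0.2, -5.2]
width: 0.372
gripper_force: 8.0
```

```bash
python3 - <<'E'
import json;c=json.load(open("cmd.json"));c["p"][2]-=.0002;c["dz"]=-.0012;json.dump(c,open("cmd.json","w"))
E
python3 go.py .078 -.0001 -.0010 8 1
```

```text
t 19.3 bore [0.5398 0.1371 0.2187] cyaw 98.72 s 0.0904 beyond tip 0.1924 lat(left of outward) -0.0001 dz -0.0013 tangent 9.3
F axial(outward) -1.45 lat 0.01 z -5.19 M [ 0.18 -0.05  0.01] w 0.372
[{"tx": 0.0016, "ty": 0.0, "tz": -0.0, "twist": -0.007}, {"tx": 0.0016, "ty": -0.0, "tz": -0.0001, "twist": -0.0062}, {"tx": 0.0016, "ty": -0.0, "tz": 0.0, "twist": -0.0055}, {"tx": 0.0017, "ty": -0.0001, "tz": -0.0, "twist": -0.0049}, {"tx": 0.0016, "ty": -0.0, "tz": -0.0, "twist": -0.0041}, {"tx": 0.0016, "ty": -0.0, "tz": -0.0001, "twist": -0.0034}, {"tx": 0.0016, "ty": -0.0001, "tz": 0.0, "twist": -0.0028}, {"tx": 0.0017, "ty": 0.0, "tz": -0.0, "twist": -0.002}, {"tx": 0.0, "ty": 0.0, "tz": 0.0, "twist": 0.0}]
```

Call:
{"op": "move_arm", "data": {
  "motion": [
    {"tx":0.0016,"ty":0.0,"tz":0.0,"twist":-0.007},
    {"tx":0.0016,"ty":0.0,"tz":0.0,"twist":-0.0062},
    {"tx":0.0016,"ty":0.0,"tz":0.0,"twist":-0.0055},
    {"tx":0.0017,"ty":-0.0001,"tz":0.0,"twist":-0.0049},
    {"tx":0.0016,"ty":0.0,"tz":0.0,"twist":-0.0041},
    {"tx":0.0016,"ty":0.0,"tz":0.0,"twist":-0.0034},
    {"tx":0.0016,"ty":-0.0001,"tz":0.0,"twist":-0.0028},
    {"tx":0.0017,"ty":0.0,"tz":0.0,"twist":-0.002},
    {"tx":0.0,"ty":0.0,"tz":0.0,"twist":0.0}
  ]
}}

```text
clock: 20.2
position: [0.5271, 0.1345, 0.1996]
ee_rot: [0.326, -3.124, 0.0]
force: [-0.8, 0.5, -3.7]
width: 0.37
gripper_force: 8.0
```

```bash
python3 - <<'E'
import json;c=json.load(open("cmd.json"));c["p"][2]-=.0002;c["dz"]=-.0012;json.dump(c,open("cmd.json","w"))
E
python3 go.py .072 -.0001 -.0012 4 2
```

```text
t 20.2 bore [0.5271 0.1345 0.2187] cyaw 101.92 s 0.0775 beyond tip 0.2053 lat(left of outward) -0.0001 dz -0.0013 tangent 12.1
F axial(outward) -0.71 lat 0.7 z -3.66 M [ 0.11 -0.01 -0.01] w 0.37
[{"tx": 0.0015, "ty": 0.0, "tz": -0.0, "twist": -0.0013}, {"tx": 0.0015, "ty": 0.0, "tz": -0.0, "twist": -0.0007}, {"tx": 0.0015, "ty": 0.0, "tz": -0.0, "twist": -0.0002}, {"tx": 0.0015, "ty": 0.0, "tz": -0.0, "twist": 0.0}, {"tx": 0.0, "ty": 0.0, "tz": 0.0, "twist": 0.0}, {"tx": 0.0, "ty": 0.0, "tz": 0.0, "twist": 0.0}]
```

Call:
{"op": "move_arm", "data": {
  "motion": [
    {"tx":0.0015,"ty":0.0,"tz":0.0,"twist":-0.0013},
    {"tx":0.0015,"ty":0.0,"tz":0.0,"twist":-0.0007},
    {"tx":0.0015,"ty":0.0,"tz":0.0,"twist":-0.0002},
    {"tx":0.0015,"ty":0.0,"tz":0.0,"twist":0.0},
    {"tx":0.0,"ty":0.0,"tz":0.0,"twist":0.0},
    {"tx":0.0,"ty":0.0,"tz":0.0,"twist":0.0}
  ]
}}

```text
clock: 20.8
position: [0.5213, 0.1332, 0.1995]
ee_rot: [0.331, -3.124, 0.0]
force: [-0.4, 0.0, -3.4]
width: 0.371
gripper_force: 8.0
```

```bash
python3 - <<'E'
from st import *
im=arm.get_image("scene")[:,:,::-1];t=arm.get_image("top")[:,:,::-1];st()
f=lambda i,x,y,w,h,k:np.clip(cv2.resize(i[y:y+h,x:x+w],None,fx=k,fy=k,interpolation=cv2.INTER_CUBIC).astype(float)*1.8,0,255).astype(np.uint8)
cv2.imwrite("pics/c6.png",np.hstack([f(im,295,160,70,80,5),f(t,190,170,70,80,5)]))
# collar estimate from the first pictures: brass mask near collar
t0=cv2.imread("pics/top0.png");h=cv2.cvtColor(t0[205:232,212:236],cv2.COLOR_BGR2HSV);print((t0[205:232,212:236,2].astype(int)-t0[205:232,212:236,0])[:,::2].tolist())
E
```

```text
t 20.9 bore [0.5214 0.1333 0.2186] cyaw 102.1 s 0.0717 beyond tip 0.2111 lat(left of outward) -0.0001 dz -0.0014 tangent 12.1
F axial(outward) -1.04 lat 0.17 z -3.13 M [ 0.11 -0.1  -0.02] w 0.37
[[62, 59, 59, 23, 7, 21, 60, 62, 62, 62, 61, 61], [61, 60, 57, 27, 7, 15, 59, 60, 61, 62, 60, 61], [59, 60, 58, 32, 5, 14, 57, 61, 61, 61, 60, 61], [61, 61, 60, 35, 5, 11, 56, 60, 60, 60, 59, 59], [60, 61, 59, 41, 7, 9, 54, 59, 59, 59, 61, 60], [61, 60, 60, 42, 5, 8, 51, 61, 60, 59, 60, 58], [59, 59, 61, 47, 8, 8, 44, 58, 60, 58, 59, 57], [58, 57, 59, 48, 10, 8, 39, 58, 58, 59, 58, 59], [57, 57, 60, 49, 11, 6, 35, 59, 57, 59, 59, 59], [59, 57, 59, 55, 15, 12, 34, 57, 60, 59, 60, 59], [62, 61, 61, 56, 28, 31, 47, 60, 56, 60, 61, 61], [62, 62, 62, 59, 55, 65, 70, 61, 48, 55, 61, 62], [61, 63, 62, 63, 76, 82, 76, 61, 34, 44, 57, 56], [62, 60, 62, 67, 82, 84, 71, 62, 29, 32, 46, 46], [61, 61, 60, 69, 83, 74, 67, 63, 35, 28, 37, 36], [60, 62, 61, 66, 76, 59, 56, 58, 36, 19, 22, 22], [59, 61, 59, 65, 69, 47, 31, 38, 27, 11, 10, 9], [59, 59, 59, 55, 49, 24, 12, 17, 10, 5, 7, 7], [59, 59, 56, 49, 27, 11, 9, 9, 8, 5, 4, 6], [55, 57, 52, 34, 12, 9, 7, 9, 5, 5, 4, 6], [53, 53, 41, 16, 6, 8, 7, 8, 4, 8, 8, 6], [55, 47, 26, 7, 7, 7, 7, 7, 5, 7, 7, 7], [53, 39, 14, 6, 4, 6, 7, 8, 7, 3, 5, 8], [52, 22, 7, 6, 6, 5, 6, 8, 6, 5, 3, 10], [40, 12, 8, 6, 6, 7, 5, 8, 7, 6, 5, 6], [26, 9, 6, 4, 6, 7, 9, 13, 9, 5, 7, 8], [13, 6, 6, 5, 8, 11, 25, 32, 23, 9, 9, 10]]
```

View pics/c6.png

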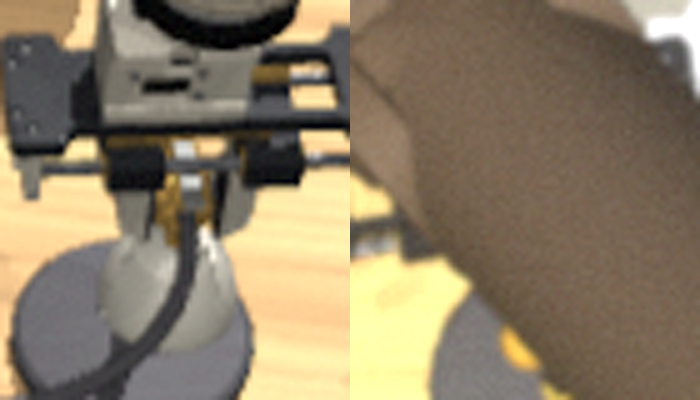

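The head is on the straight part, with the catch's pale strip over the sleeve at scene crop (190,145–200) and the nose near the sleeve's outer end. From here I'll go in small steps to the collar.

Call:
{"op": "move_arm", "data": {
  "motion": [
    {"tx":0.001,"ty":0.0,"tz":0.0,"twist":0.0},
    {"tx":0.001,"ty":0.0,"tz":0.0,"twist":0.0},
    {"tx":0.001,"ty":0.0,"tz":0.0,"twist":0.0},
    {"tx":0.001,"ty":0.0,"tz":0.0,"twist":0.0},
    {"tx":0.0,"ty":0.0,"tz":0.0,"twist":0.0},
    {"tx":0.0,"ty":0.0,"tz":0.0,"twist":0.0}
  ]
}}

```text
clock: 21.5
position: [0.5176, 0.1326, 0.1997]
ee_rot: [-0.331, 3.124, -0.0]
force: [-1.5, -0.1, -3.5]
width: 0.372
gripper_force: 8.0
```

```bash
python3 st.py
```

```text
t 21.5 bore [0.5176 0.1326 0.2188] cyaw 102.11 s 0.0679 beyond tip 0.2149 lat(left of outward) 0.0 dz -0.0012 tangent 12.1
F axial(outward) -1.47 lat 0.22 z -3.53 M [ 0.19 -0.08  0.05] w 0.372
```

Call:
{"op": "move_arm", "data": {
  "motion": [
    {"tx":0.001,"ty":0.0,"tz":0.0,"twist":0.0},
    {"tx":0.001,"ty":0.0,"tz":0.0,"twist":0.0},
    {"tx":0.0,"ty":0.0,"tz":0.0,"twist":0.0},
    {"tx":0.0,"ty":0.0,"tz":0.0,"twist":0.0}
  ]
}}

```text
clock: 21.9
position: [0.5169, 0.1324, 0.2]
ee_rot: [-0.33, 3.122, 0.001]
force: [4.3, 0.3, -4.6]
width: 0.368
gripper_force: 8.0
```

```bash
python3 st.py
```

```text
t 21.9 bore [0.5169 0.1324 0.2191] cyaw 102.08 s 0.0671 beyond tip 0.2157 lat(left of outward) -0.0 dz -0.0009 tangent 12.1
F axial(outward) 4.29 lat -0.6 z -4.63 M [ 0.49 -1.12  0.03] w 0.368
```

Call:
{"op": "move_arm", "data": {
  "motion": [
    {"tx":0.0004,"ty":0.0,"tz":0.0,"twist":0.0},
    {"tx":0.0,"ty":0.0,"tz":0.0,"twist":0.0},
    {"tx":0.0,"ty":0.0,"tz":0.0,"twist":0.0}
  ]
}}

```text
clock: 22.2
position: [0.5168, 0.1324, 0.2001]
ee_rot: [-0.33, 3.121, 0.002]
force: [6.3, 1.7, -4.2]
width: 0.368
gripper_force: 8.0
```

```bash
python3 - <<'E'
from st import *
im=arm.get_image("scene")[:,:,::-1];st()
f=lambda i,x,y,w,h,k:np.clip(cv2.resize(i[y:y+h,x:x+w],None,fx=k,fy=k,interpolation=cv2.INTER_CUBIC).astype(float)*1.8,0,255).astype(np.uint8)
cv2.imwrite("pics/scene7.png",im);cv2.imwrite("pics/c7.png",f(im,310,165,50,50,11))
E
```

```text
t 22.25 bore [0.5169 0.1324 0.2192] cyaw 102.08 s 0.0671 beyond tip 0.2157 lat(left of outward) 0.0 dz -0.0008 tangent 12.1
F axial(outward) 6.23 lat -0.16 z -4.24 M [ 0.46 -1.36 -0.03] w 0.372
```

View pics/c7.png

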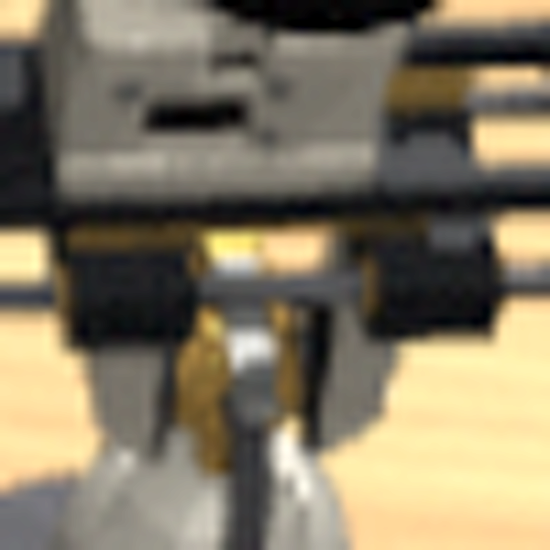

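Hard contact with the collar at about 6 N. The sleeve stopped at s=67 mm, and the catch nose now shows beyond the sleeve's outer end at crop (250,395). I'll ease off and check that it holds.

Call:
{"op": "move_arm", "data": {
  "motion": [
    {"tx":-0.001,"ty":0.0,"tz":0.0,"twist":0.0},
    {"tx":-0.001,"ty":0.0,"tz":0.0,"twist":0.0},
    {"tx":-0.001,"ty":0.0,"tz":0.0,"twist":0.0},
    {"tx":0.0,"ty":0.0,"tz":0.0,"twist":0.0},
    {"tx":0.0,"ty":0.0,"tz":0.0,"twist":0.0}
  ]
}}

```text
clock: 22.75
position: [0.5179, 0.1326, 0.1995]
ee_rot: [0.331, -3.123, 0.0]
force: [0.4, -0.2, -2.3]
width: 0.369
gripper_force: 8.0
```

```bash
python3 st.py
```

```text
t 22.75 bore [0.5179 0.1326 0.2186] cyaw 102.11 s 0.0683 beyond tip 0.2145 lat(left of outward) -0.0001 dz -0.0014 tangent 12.1
F axial(outward) 0.33 lat -0.25 z -2.28 M [ 0.16 -0.14  0.02] w 0.369
```

Call:
{"op": "move_arm", "data": {
  "motion": [
    {"tx":-0.001,"ty":0.0,"tz":0.0,"twist":0.0},
    {"tx":-0.0005,"ty":0.0,"tz":0.0,"twist":0.0},
    {"tx":0.0,"ty":0.0,"tz":0.0,"twist":0.0},
    {"tx":0.0,"ty":0.0,"tz":0.0,"twist":0.0}
  ]
}}

```text
clock: 23.15
position: [0.5187, 0.1327, 0.1992]
ee_rot: [0.332, -3.122, 0.001]
force: [-5.7, -1.5, -2.2]
width: 0.367
gripper_force: 8.0
```

```bash
python3 st.py
```

```text
t 23.15 bore [0.5187 0.1327 0.2183] cyaw 102.13 s 0.0692 beyond tip 0.2136 lat(left of outward) -0.0001 dz -0.0017 tangent 12.1
F axial(outward) -5.91 lat -0.22 z -2.15 M [-0.11  0.9  -0.02] w 0.367
```

The catch is latched: about 6 N holds it against the pull-back. I'll centre it in its play, release and retreat upward.

Call:
{"op": "move_arm", "data": {
  "motion": [
    {"tx":0.001,"ty":0.0,"tz":0.0,"twist":0.0},
    {"tx":0.001,"ty":0.0,"tz":0.0,"twist":0.0},
    {"tx":0.0,"ty":0.0,"tz":0.0,"twist":0.0},
    {"tx":0.0,"ty":0.0,"tz":0.0,"twist":0.0}
  ]
}}

```text
clock: 23.55
position: [0.5181, 0.1327, 0.1998]
ee_rot: [-0.331, 3.123, 0.0]
force: [0.6, 0.9, -2.2]
width: 0.368
gripper_force: 8.0
```

Call:
{"op": "move_arm", "data": {
  "motion": [
    {"tx":0.0,"ty":0.0,"tz":0.0,"twist":0.0},
    {"tx":0.0,"ty":0.0,"tz":0.0,"twist":0.0},
    {"tx":0.0,"ty":0.0,"tz":0.0,"twist":0.0},
    {"tx":0.0,"ty":0.0,"tz":0.0,"twist":0.0},
    {"tx":0.0,"ty":0.0,"tz":0.0,"twist":0.0},
    {"tx":0.0,"ty":0.0,"tz":0.0,"twist":0.0}
  ],
  "gripper": -0.4
}}

```text
clock: 24.15
position: [0.5178, 0.1326, 0.1996]
ee_rot: [-0.331, 3.124, 0.0]
force: [-0.5, -0.7, -0.2]
width: 0.696
gripper_force: 0.0
```

Call:
{"op": "move_arm", "data": {
  "motion": [
    {"tx":0.0,"ty":0.0,"tz":-0.01,"twist":0.0},
    {"tx":0.0,"ty":0.0,"tz":-0.02,"twist":0.0},
    {"tx":0.0,"ty":0.0,"tz":-0.03,"twist":0.0},
    {"tx":0.0,"ty":0.0,"tz":-0.03,"twist":0.0},
    {"tx":0.0,"ty":0.0,"tz":-0.03,"twist":0.0},
    {"tx":0.0,"ty":0.0,"tz":-0.02,"twist":0.0},
    {"tx":0.0,"ty":0.0,"tz":0.0,"twist":0.0},
    {"tx":0.0,"ty":0.0,"tz":0.0,"twist":0.0},
    {"tx":0.0,"ty":0.0,"tz":0.0,"twist":0.0}
  ]
}}

```text
clock: 25.05
position: [0.5173, 0.1322, 0.3389]
ee_rot: [0.331, -3.123, 0.001]
force: [-0.0, 0.1, 0.4]
width: 0.703
gripper_force: 0.0
```

```bash
python3 - <<'E'
from st import *
im=arm.get_image("scene")[:,:,::-1];st()
f=lambda i,x,y,w,h,k:np.clip(cv2.resize(i[y:y+h,x:x+w],None,fx=k,fy=k,interpolation=cv2.INTER_CUBIC).astype(float)*1.6,0,255).astype(np.uint8)
cv2.imwrite("pics/c8.png",f(im,290,160,80,80,7))
E
```

```text
t 25.1 bore [0.5173 0.1322 0.3578] cyaw 102.1 s 0.0675 beyond tip 0.2153 lat(left of outward) -0.0003 dz 0.1378 tangent 12.1
F axial(outward) 0.22 lat 0.57 z -0.66 M [ 0.14 -0.19  0.07] w 0.704
```

View pics/c8.png

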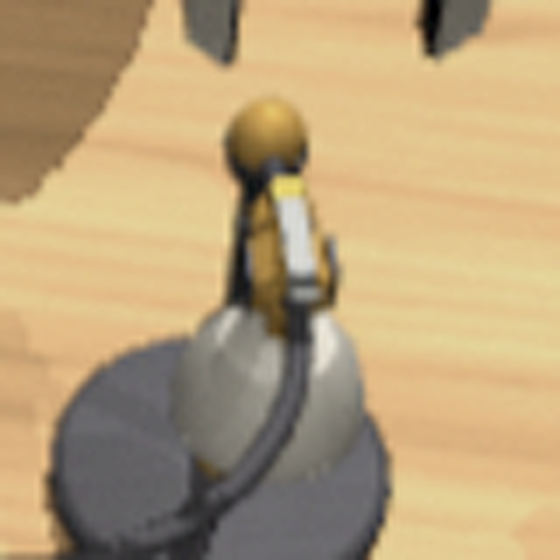

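The head hangs upright on the arm against the collar. The catch strip lies over the sleeve with its nose down behind the outer end at crop (305,290), and the gripper is clear.

```bash
python3 -c "
from cell import arm
print(arm.sign_off())"
```

```text
the job is handed in; nothing more can be done
None
```

The lamp head is back on the arm, resting against the stop collar with the catch latched behind it. I've let go and handed the job in at about 25 s; the hand-in gave no verdict. The highest force I read was about 6 N, and nothing else on the table was touched as far as I could tell.

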